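Reset the rearing-room alarm with its key

TASK

The rearing room's climate alarm has been dealt with and must be reset: take the red-headed key from the key stand, push it fully home into the key switch of the grey alarm station, turn it clockwise to its stop, turn it all the way back to its home stop and draw it out. Then put it back upright in its own place in the stand, seated on its shoulder, and let go. Treat key and lock gently, feeling for the keyhole, the slots and the stops rather than forcing anything, and disturb nothing else, the other keys and the heater stop button included.

Things in the scene. Friction and masses are not known exactly. Their poses are not given: they have to be found in the camera images.
- red_key_bow (a point): Centre of the red plastic bow (head) of the alarm key, 30 wide x 9 thick x 30 mm tall; grip it across its thickness. Axes: z up the key, x along the bow's width and both bits, y through its thickness. It starts upright in one of the stand's slots (which one varies), shoulder on the stand's top, this point 63 mm above the table. Key 63 mm long, 40 to 85 g, alike after half a turn.
- red_key_shoulder (a point): Centre of the underside of the red key's brass shoulder (collar 16 mm across, 5 thick), 27 mm below the bow's centre, same axes. Under it a round stem 7.2 mm across whose round nose ends 20.5 mm below this point; two flat bits along x (18 mm over both, 3 thick) from 6.2 to 13.5 mm below it, so the nose goes in 7 mm ahead of the bits. Seated, the shoulder lies on the face.
- switch_ring (a point): Centre of the yellow ring round the key switch, at the height of the switch's steel face, 90 mm above the table. The switch sits off-centre in its ring: the real keyhole lies up to 3 mm away along x and likewise along y, and is turned up to 8 degrees either way. x is the nominal line of the keyway at home (bits along x), z is up.
- station: Grey alarm station, box 132 x 224 x 80 mm, fixed; origin under its centre, z up. Key switch at y = -56 mm: head 35 mm across, 10 mm above the cover. Keyhole: hole 8 mm square for the stem, with slots 4.8 mm wide, 19.8 mm end to end, for the bits, in a 4 mm plate. Seated on its shoulder the key has its bits under the plate: it then turns, and comes out only near home. A red lamp 26 mm high is at x 32, y 14.
- key_switch (a joint): Angle of the switch's barrel in rad: 0 at home (start), growing clockwise from above to a solid stop at about 1.2. Turns under 0.05 N m and stays where left. The key has about 0.08 rad of play in it each way, so it turns up to 0.2 more than the barrel. Over about 0.35 N m against a stop, or pushing or pulling with over 50 N, strains the key.
- heater_stop (a joint): Red mushroom button on the station, 36 mm across, 124 mm from the key switch along the station's y: 0 when out, 0.006 m when pressed. Leave it alone.
- stand_top (a point): Middle of the top of the key stand, a fixed wooden block 66 x 190 x 36 mm, its row of three slots along y at -55, 0 and 55 mm. Each slot is 9.5 mm across, 22 mm long (along the row, as are the keys' bits) and 30 mm deep, with a small chamfer. Keys stand in them on their shoulders.
- blue_key_bow (a point): Centre of the bow of the blue key, same shape as the red, in another slot of the stand. Leave it alone.
- yellow_key_bow (a point): Centre of the bow of the yellow key, same shape as the red, in another slot of the stand. Leave it alone.
- patty_pack_mid (a point): Middle of a packed patty lying on the bench, 85 x 190 x 35 mm. Leave it alone.
- feed_jar_mid (a point): Middle of an amber feed jar with a green cap, 72 mm across, 120 mm tall. Leave it alone.
- scoop_grip (a point): Handle of a small spoon-like scoop, 200 mm long, lying on the bench. Leave it alone.
Things that resemble listed ones, but are neither listed nor needed, are in the scene too. Leave any black look-alike of the part that bears red_key_bow alone.

How it is judged (in metres and radians):
On the way, in this order (a step that is already met when the one before it is completed fails the run):
1. the key is fully home in the key switch, its shoulder on the face (z of red_key_shoulder in the frame of switch_ring below 0.002 m and horizontal distance between red_key_shoulder and switch_ring below 0.008 m), for 0.1 s.
2. the key, still in, has been turned clockwise to the stop (value of joint key_switch above 1.16 rad and z of red_key_shoulder in the frame of switch_ring below 0.004 m and horizontal distance between red_key_shoulder and switch_ring below 0.008 m), for 0.1 s.
3. the key, still in, has been turned back to the home stop (value of joint key_switch below 0.08 rad and z of red_key_shoulder in the frame of switch_ring below 0.004 m and horizontal distance between red_key_shoulder and switch_ring below 0.008 m), for 0.1 s.
4. the key is drawn right out, the switch left at home (value of joint key_switch below 0.15 rad and z of red_key_shoulder in the frame of switch_ring above 0.022 m), for 0.1 s.
At the end, for the whole second after the job is handed in: The red key stands upright (within 0.15 rad) in its own slot of the stand, its shoulder within 6 mm of where it started, and the key switch is at home (within 0.15 rad) (distance of red_key_shoulder from where it was at the start of the episode below 0.006 m and angle between red_key_shoulder's own z axis and vertical below 0.15 rad and value of joint key_switch below 0.15 rad); the robot touches nothing.
It fails at once if the key is forced in the lock or strained against a stop (contact force between red_key and lock above 60 N).
It fails at once if another key is disturbed (distance of any of blue_key_bow, yellow_key_bow from where it was at the start of the episode above 0.01 m).
It fails at once if the heater stop is pressed (value of joint heater_stop above 0.003 m).
It fails at once if something else on the bench is pushed about (distance of any of patty_pack_mid, feed_jar_mid, scoop_grip from where it was at the start of the episode above 0.02 m).
It also fails if it takes over 72 s, if anything falls off the work surface, if the arm or the gripper's body presses on something with over 40 N, if the wrist force passes 120 N, or if a joint passes its speed limit or range.

ROBOT

A 6-joint arm with a two-finger parallel gripper is mounted at the origin on the work surface. World frame = base frame: x ahead of the robot, y to its left, z up, the work surface at z = 0. Lengths are in mm, angles in rad, forces in N, time in s.
With the tool pointing down it reaches from about 300 to 875 mm from the base axis. Payload 4.2 kg.
Tool frame: the origin (TCP) lies midway between the tips of the shut fingers; the grasp point (between the pads) lies 19 mm behind it (manip.grip_point_offset is the distance from the TCP to the grasp point, in mm); z points along the fingers, y is the line along which they close (so a half turn about z gives the same grasp; the last joint's range is limited). The gripper opens to 85 mm and grips with 20 to 120 N. Pads are 22 mm wide; open, the fingers measure 114 mm over their backs; the gripper's body (76 mm by 85 mm) begins 54 mm behind the grasp point. The pads swing forward as they close: fully open they stand 13 mm farther back than shut.
Start: joints at [1.244, 0.32, 1.565, -0, 1.257, -0.02], TCP at [173.657, 548.165, 231.338] pointing down, gripper open.
Joint ranges: [-3.11, 3.11], [-0.84, 2.01], [0.21, 2.61], [-1.34, 4.49], [0.05, 2.63], [-2.56, 2.56]. Speed limits (rad/s): [2.57, 2.57, 3.14, 3.14, 3.14, 3.14].

INTERFACE

Orientations are given as a rotation vector (axis times angle).
In Python, from bench import manip gives the robot as it stands.
- The arm moves only by the tool step_arm, never from a script. Its argument "increments" is a list of rows, each an object of numbers: "tx", "ty", "tz": the shift along the tool's x, y, z in m; "wx", "wy", "wz": the turn, a rotation vector about the tool's x, y, z in degrees. A call has 1 to 10 rows; each row shifts and turns the commanded pose from where the row before left it, along the tool's axes as they then stand; what a row does not reach is not made up. A row lasts 1/12 s, in which the tool goes at most 41.7 mm and 7.16 degrees, less where a joint would pass 70% of its speed; a pose out of reach is approached as far as the arm can. A call is refused whole if a number of a shift passes 0.0417 or a number of a turn 7.16, either way. A call with a gripper value outside its range is refused whole. "grip" is the gripper command: -1 is shut, 1 is fully open, values between are in proportion, set as the call begins (left out, the last holds). The fingers move at their own pace and stop on an object; "squeeze" is the grip in N (left out, the last holds). Time passes only in rows, so rows that do not move let the fingers close. It gives the time, the measured TCP pose, the force, the opening and the grip force at its end, in the units of the state.
- manip.get_obs(): the state, without advancing time (a new reading comes with each control period).
- manip.read_camera(name): name is "scene" or "top" or "wrist"; returns (picture, depth): 420x560x3 uint8, red, green, blue; 420x560 float32, mm along the optical axis (not along the pixel's ray), 0 where there is no reading.
- manip.get_calibration(name): a dict with "fx", "fy", "cx", "cy" (pixels), "k1" (the pictures are not rectified: a ray, as slopes to the right and down, at radius r is drawn at 1 + k1 r^2 times it, then the intrinsics apply), "R" (3x3) and "t" (3): a world point X has camera coordinates R X + t. Camera axes: x right, y down, z forward; pixel columns grow to the right and rows downward; lengths in mm; the calibration is good to about 2 mm. A picture is of the moment at which its call begins: read the wrist's pose just before it. get_calibration takes no time and is no camera call; for the wrist camera it gives the pose at the moment of the call.
- manip.close_job(): hands the job in; it is judged then, once.
The state is a dict: "time_s": time; "joint_positions": joint angles; "qd": joint speeds; "joint_efforts": joint torques, N m; "eef_pos": TCP position; "orientation": TCP orientation; "contact_force": force on the tool from outside, world axes, zero at the start; "ft_torque": the same for the moment, N m; "finger_gap": opening from 0.0 (shut) to 1.0 (fully open); "grip_force": force on a finger pad.
Only numpy, scipy, OpenCV 4.12 (cv2) and the standard library are available. Lean on these libraries where they do the work, as an engineer would, in place of code of your own. Each camera call takes 0.05 s, during which the arm holds its last target. There are 200 camera calls.

## Working session

There is one attempt and no reset: what is moved stays moved. The work goes in short steps, Python scripts to look and compute and a tool call to move; the robot and the scene stay as the last step left them, time stands still between calls to the robot, and variables do not carry over. Pictures are saved under pics/ and viewed, at most 10 in all, crops included, and the job is handed in when it is done.

Besides the shell and the picture viewer there is one more tool, called as a command line: name --argument value ..., lists and objects as JSON in quotes. step_arm: Moves the arm, as the interface text tells. Its arguments: {"type":"object","properties":{"increments":{"type":"array","items":{"type":"object","properties":{"tx":{"type":"number"},"ty":{"type":"number"},"tz":{"type":"number"},"wx":{"type":"number"},"wy":{"type":"number"},"wz":{"type":"number"}}}},"grip":{"type":"number"},"squeeze":{"type":"number"}},"required":["increments"]}

```bash
mkdir -p pics
cat > h.py <<'E'
import numpy as np, cv2
from bench import manip
from scipy.spatial.transform import Rotation as Ro
def save(n,im): cv2.imwrite('pics/'+n,cv2.cvtColor(im,cv2.COLOR_RGB2BGR))
def ray(c,u,v):
    K=np.array([[c['fx'],0,c['cx']],[0,c['fy'],c['cy']],[0,0,1.]])
    p=cv2.undistortPoints(np.array([[[u,v]]],float),K,np.array([c['k1'],0,0,0.]))[0,0]
    R=np.array(c['R']);t=np.array(c['t']);return -R.T@t, R.T@np.array([p[0],p[1],1])
def onplane(c,u,v,z):
    o,d=ray(c,u,v);return o+d*(z-o[2])/d[2]
def proj(c,X):
    q=np.array(c['R'])@np.array(X)+np.array(c['t']);x,y=q[:2]/q[2];s=1+c['k1']*(x*x+y*y)
    return c['fx']*x*s+c['cx'],c['fy']*y*s+c['cy']
E
python3 - <<'E'
from h import *
ims=[]
for n in('scene','top','wrist'):
    c=manip.get_calibration(n);im,d=manip.read_camera(n);np.savez(n,im=im,d=d);save(n+'0.png',im)
    print(n,c['fx'],c['k1'],np.round(-np.array(c['R']).T@c['t']),np.round(c['R'],2).tolist())
print(manip.get_obs())
E
```

```text
scene 413.33847103840907 -0.019872403532783595 [1112. -218.  591.] [[0.37, 0.93, -0.02], [0.59, -0.25, -0.77], [-0.72, 0.27, -0.64]]
top 411.3330344894728 -0.04847109235650433 [ 409.   -5. 1103.] [[-0.01, -1.0, 0.01], [-0.99, 0.01, -0.11], [0.11, -0.01, -0.99]]
wrist 352.93141966566355 0.004466484389107116 [ 94. 573. 373.] [[0.3, 0.95, -0.0], [0.9, -0.29, 0.32], [0.3, -0.1, -0.95]]
{'time_s': 0.15, 'joint_positions': array([ 1.24400042e+00,  3.20158432e-01,  1.56536339e+00,  1.41830401e-05,
        1.25742102e+00, -1.99925342e-02]), 'qd': array([ 0.00025856, -0.0003386 , -0.00386724,  0.00039224,  0.00074697,
        0.00182352]), 'joint_efforts': array([ 9.33572555e-04, -4.15841746e+01, -2.34344620e+01,  8.56916995e-05,
        6.09961222e-03, -3.31653075e-05]), 'eef_pos': array([173.53660457, 547.82255153, 230.68147319]), 'orientation': array([-4.80006781e-01, -3.10445591e+00,  2.08524201e-03]), 'contact_force': array([ 0.03187004,  0.76123408, -0.15438911]), 'ft_torque': array([ 0.05951374, -0.04076763, -0.03411599]), 'grip_force': 0.0, 'finger_gap': 0.997083502170955}
```

View pics/top0.png

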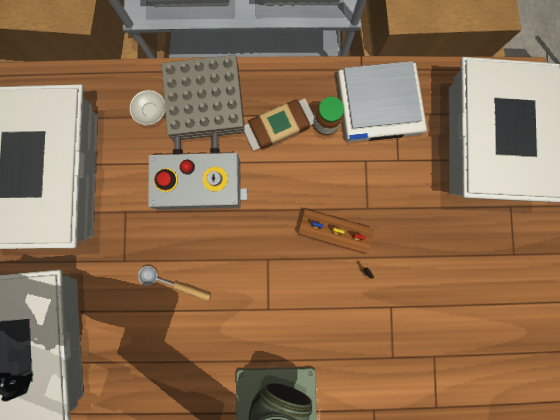

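View pics/scene0.png

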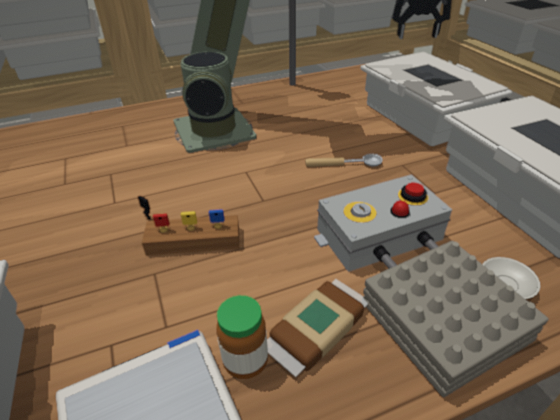

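The top view shows the stand with blue (316,225), yellow (338,231) and red (358,236) keys. A loose black look-alike lies at (367,271). The station's yellow switch ring is at (215,179), the heater stop at (165,180) and the red lamp at (187,167). The red-headed candidates are the key bow at (358,236), the stop button and the lamp. Only (358,236) stands in the stand, so I'll measure it and confirm with a crop.

```bash
cat > meas.py <<'E'
from h import *
def blobs(n,im,lo,hi,lo2=None,hi2=None,mina=15):
    hsv=cv2.cvtColor(im,cv2.COLOR_RGB2HSV);m=cv2.inRange(hsv,lo,hi)
    if lo2: m|=cv2.inRange(hsv,lo2,hi2)
    k,l,s,ce=cv2.connectedComponentsWithStats(m)
    return [(ce[i].round(1).tolist(),s[i].tolist()) for i in range(1,k) if s[i,4]>=mina]
E
python3 - <<'E'
from meas import *
D={n:np.load(n+'.npz') for n in('scene','top')}
C={n:manip.get_calibration(n) for n in D}
for n in D:
    im=D[n]['im'];d=D[n]['d']
    for nm,a in(('red',((0,170,80),(6,255,255),(174,170,80),(180,255,255))),('yel',((22,170,120),(32,255,255))),('blue',((108,150,60),(125,255,255)))):
        for ce,s in blobs(n,im,*a):
            u,v=ce
            print(n,nm,ce,s, d[int(v),int(u)], 'z63',onplane(C[n],u,v,63).round(),'z80',onplane(C[n],u,v,80).round(),'z90',onplane(C[n],u,v,90).round())
t=D['top']['im'][150:300,130:400]; save('crop1.png',cv2.resize(t,None,fx=2.9,fy=2.9,interpolation=cv2.INTER_CUBIC))
E
```

```text
scene red [414.0, 189.1] [405, 183, 19, 13, 182] 815.2652 z63 [553. 303.  63.] z80 [571. 286.  80.] z90 [582. 276.  90.]
scene red [400.1, 207.9] [392, 201, 16, 14, 174] 777.4642 z63 [595. 239.  63.] z80 [612. 224.  80.] z90 [622. 215.  90.]
scene red [160.7, 219.5] [153, 214, 16, 12, 153] 813.75433 z63 [ 440. -216.   63.] z80 [ 461. -216.   80.] z90 [ 474. -216.   90.]
scene yel [400.3, 195.6] [399, 191, 5, 9, 20] 836.9684 z63 [561. 263.  63.] z80 [579. 247.  80.] z90 [589. 238.  90.]
scene yel [415.7, 202.0] [407, 198, 20, 6, 25] 812.8036 z63 [592. 279.  63.] z80 [609. 263.  80.] z90 [618. 254.  90.]
scene yel [358.1, 213.8] [345, 203, 31, 18, 171] 785.07874 z63 [578. 152.  63.] z80 [595. 140.  80.] z90 [606. 133.  90.]
scene yel [188.3, 214.2] [182, 213, 13, 4, 30] 813.90717 z63 [ 445. -162.   63.] z80 [ 467. -164.   80.] z90 [ 479. -165.   90.]
scene blue [216.3, 215.7] [210, 210, 14, 12, 132] 817.34955 z63 [ 472. -111.   63.] z80 [ 493. -114.   80.] z90 [ 505. -116.   90.]
scene blue [183.5, 338.7] [169, 331, 30, 16, 141] 642.42773 z63 [ 729. -230.   63.] z80 [ 741. -230.   80.]
[... 314 characters left out ...]
.6315 z63 [ 441. -217.   63.] z80 [ 440. -214.   80.] z90 [ 440. -212.   90.]
top yel [215.0, 178.9] [203, 167, 24, 24, 268] 1026.0981 z63 [592. 148.  63.] z80 [589. 145.  80.] z90 [587. 144.  90.]
top yel [170.9, 182.2] [156, 169, 22, 23, 59] 1016.68176 z63 [585. 261.  63.] z80 [582. 257.  80.] z90 [580. 254.  90.]
top yel [338.1, 230.3] [333, 228, 12, 5, 34] 1024.1044 z63 [ 456. -164.   63.] z80 [ 455. -161.   80.] z90 [ 455. -160.   90.]
top blue [358.1, 136.0] [350, 134, 18, 5, 69] 1097.4265 z63 [ 701. -224.   63.] z80 [ 696. -220.   80.] z90 [ 693. -218.   90.]
top blue [316.9, 224.2] [312, 222, 11, 5, 33] 1026.6837 z63 [ 472. -110.   63.] z80 [ 471. -109.   80.] z90 [ 471. -108.   90.]
```

View pics/crop1.png

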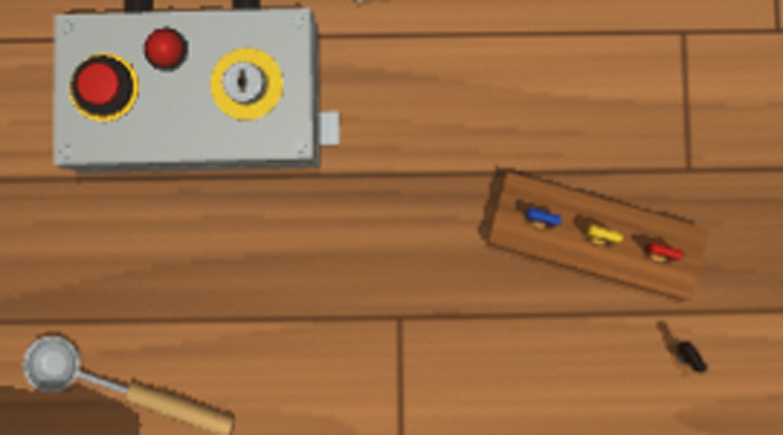

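The crop confirms the red key in the stand's end slot at crop (665,250). The black look-alike lies outside the stand at (688,355), and the keyway line runs along world x. I'll look at the switch from close up first, on the way to the key.

step_arm --increments '[{"wz": -5.9},{"wz": -5.9},{"wz": -5.8},{"tx": -0.026,"ty": -0.025},{"tx": -0.026,"ty": -0.025},{"tx": -0.026,"ty": -0.025},{"tx": -0.026,"ty": -0.025},{"tx": -0.026,"ty": -0.025},{"tx": -0.026,"ty": -0.025},{"tx": -0.026,"ty": -0.025}]'

```text
$.increments[0]: bad value
```

step_arm --increments '[{"tx": -0.026,"ty": -0.025},{"tx": -0.026,"ty": -0.025},{"tx": -0.026,"ty": -0.025},{"tx": -0.026,"ty": -0.025},{"tx": -0.026,"ty": -0.025},{"tx": -0.026,"ty": -0.025},{"tx": -0.026,"ty": -0.025,"tz": 0.02},{"tx": -0.026,"ty": -0.025,"tz": 0.03},{"tx": -0.01,"tz": 0.02},{}]'

```text
$.increments[0]: bad value
```

Run:
```python
from meas import *
o=manip.get_obs();print(o['eef_pos'],o['orientation'],o['joint_positions'],o['time_s'])
c=manip.get_calibration('wrist');im,d=manip.read_camera('wrist');np.savez('w1',im=im,d=d,**{k:c[k] for k in c},p=o['eef_pos'],r=o['orientation'])
save('w1.png',im)
for ce,s in blobs('w',im,(22,150,100),(34,255,255),mina=60):
    print(ce,s,onplane(c,*ce,80).round(1),onplane(c,*ce,90).round(1))
u,v=proj(c,(589,145,90));print(u,v,d[int(v),int(u)])
```

```text
[173.53660457 547.82255153 230.68147319] [-4.80006781e-01 -3.10445591e+00  2.08524201e-03] [ 1.24400042e+00  3.20158432e-01  1.56536339e+00  1.41830401e-05
  1.25742102e+00 -1.99925342e-02] 0.15Traceback (most recent call last):
  File "<stdin>", line 7, in <module>
IndexError: index 573 is out of bounds for axis 0 with size 420
```

View pics/w1.png

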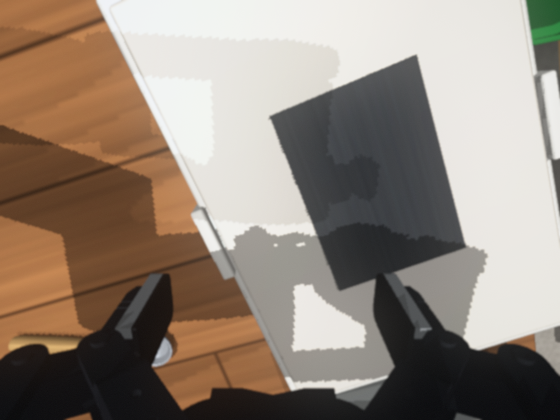

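The moves were refused, so this view only shows the hive under the start pose. It looks like every row needs all six fields.

step_arm --increments '[{"tx": 0,"ty": 0,"tz": 0,"wx": 0,"wy": 0,"wz": -5.9},{"tx": 0,"ty": 0,"tz": 0,"wx": 0,"wy": 0,"wz": -5.9},{"tx": 0,"ty": 0,"tz": 0,"wx": 0,"wy": 0,"wz": -5.8},{"tx": -0.026,"ty": -0.025,"tz": 0,"wx": 0,"wy": 0,"wz": 0},{"tx": -0.026,"ty": -0.025,"tz": 0,"wx": 0,"wy": 0,"wz": 0},{"tx": -0.026,"ty": -0.025,"tz": 0,"wx": 0,"wy": 0,"wz": 0},{"tx": -0.026,"ty": -0.025,"tz": 0,"wx": 0,"wy": 0,"wz": 0},{"tx": -0.026,"ty": -0.025,"tz": 0,"wx": 0,"wy": 0,"wz": 0},{"tx": -0.026,"ty": -0.025,"tz": 0,"wx": 0,"wy": 0,"wz": 0},{"tx": -0.026,"ty": -0.025,"tz": 0,"wx": 0,"wy": 0,"wz": 0}]'

```text
time_s: 1.03
eef_pos: [356.6, 371.8, 231.3]
orientation: [0.001, -3.142, 0.0]
contact_force: [0.7, -0.1, -0.3]
finger_gap: 1.004
grip_force: 0.0
```

step_arm --increments '[{"tx": -0.026,"ty": -0.025,"tz": 0,"wx": 0,"wy": 0,"wz": 0},{"tx": -0.026,"ty": -0.025,"tz": 0,"wx": 0,"wy": 0,"wz": 0},{"tx": -0.026,"ty": -0.025,"tz": 0,"wx": 0,"wy": 0,"wz": 0},{"tx": -0.026,"ty": -0.025,"tz": 0,"wx": 0,"wy": 0,"wz": 0},{"tx": -0.026,"ty": -0.025,"tz": 0,"wx": 0,"wy": 0,"wz": 0},{"tx": -0.026,"ty": -0.025,"tz": 0,"wx": 0,"wy": 0,"wz": 0},{"tx": -0.026,"ty": -0.025,"tz": 0.02,"wx": 0,"wy": 0,"wz": 0},{"tx": -0.026,"ty": -0.025,"tz": 0.03,"wx": 0,"wy": 0,"wz": 0},{"tx": -0.025,"ty": -0.025,"tz": 0.02,"wx": 0,"wy": 0,"wz": 0},{"tx": 0,"ty": 0,"tz": 0,"wx": 0,"wy": 0,"wz": 0}]'

```text
time_s: 1.87
eef_pos: [587.3, 146.3, 159.6]
orientation: [-0.006, -3.136, 0.006]
contact_force: [-0.1, 0.5, -0.4]
finger_gap: 0.996
grip_force: 0.0
```

```bash
cat > look.py <<'E'
from meas import *
import sys
def look(n):
    o=manip.get_obs();c=manip.get_calibration('wrist');im,d=manip.read_camera('wrist')
    np.savez(n,im=im,d=d,p=o['eef_pos'],r=o['orientation'],**c);save(n+'.png',im)
    print(o['eef_pos'].round(1),o['orientation'].round(3),o['joint_positions'].round(2),o['time_s'])
    return o,c,im,d
E
python3 - <<'E'
from look import *
o,c,im,d=look('w2')
for ce,s in blobs('w',im,(22,150,100),(34,255,255),mina=60):
    print(ce,s,onplane(c,*ce,80).round(1),onplane(c,*ce,90).round(1))
u,v=proj(c,(589,145,90));print(u,v,d[int(v),int(u)])
u,v=int(u),int(v);cr=im[max(v-70,0):v+70,u-90:u+90];print(max(v-70,0),u-90)
save('crop2.png',cv2.resize(cr,None,fx=4,fy=4,interpolation=cv2.INTER_CUBIC))
E
```

```text
[587.3 146.3 159.6] [-0.006 -3.136  0.006] [ 0.23  0.42  1.6  -0.    1.13 -1.34] 1.8667
[260.2, 220.4] [228, 175, 91, 87, 2551] [589.7 137.6  80. ] [585.9 138.1  90. ]
[445.7, 201.1] [416, 175, 86, 79, 678] [576.5 260.3  80. ] [573.3 255.2  90. ]
270.9835686764268 224.81187914026341 0.0
154 180
```

View pics/crop2.png

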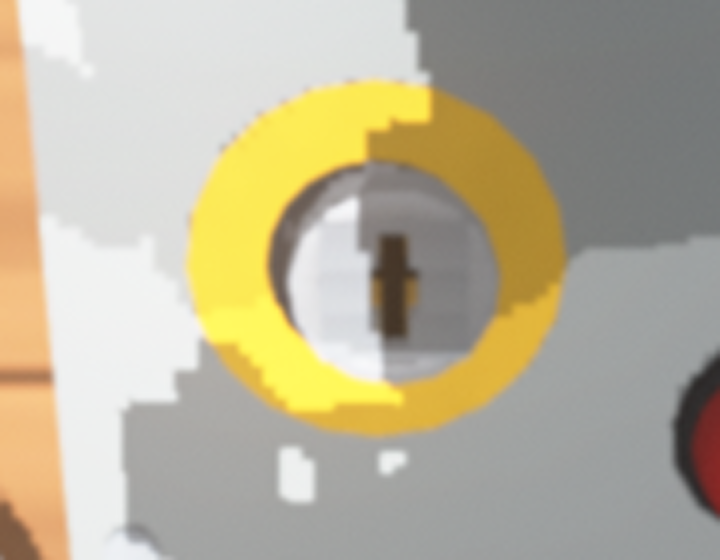

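The crop shows the yellow ring centred at image (274.1,218.5). The keyhole slot runs from crop (393,235) to (393.5,338), so its centre is at image (278.4,225.6). The ring is half in the gripper's shadow.

Run:
```python
from h import *
w=np.load('w2.npz');c={k:w[k] for k in w}
f=lambda x,y:(180+x/4-.375,154+y/4-.375)
for n,p,z in(('ring80',(376.5,258),80),('ring81',(376.5,258),81),('hole',(393.4,286.5),90),('top',(393,235),90),('bot',(393.5,338),90),('L',(380,286),90),('R',(407,286),90)):
    print(n,onplane(c,*f(*p),z).round(2))
R=Ro.from_rotvec(w['r']);print(R.as_matrix().round(3).tolist(),'tool',R.inv().apply(onplane(c,*f(393.4,286.5),90)-w['p']).round(2))
print((np.array(c['R'])@R.as_matrix()).round(4).tolist(), R.inv().apply(-c['R'].T@c['t']-w['p']).round(2))
d=w['d'];print(d[200:240:6,255:300:6].round(0))
```

```text
ring80 [588.14 146.78  80.  ]
ring81 [587.76 146.78  81.  ]
hole [589.32 149.52  90.  ]
top [580.48 149.46  90.  ]
bot [598.37 149.54  90.  ]
L [589.22 147.35  90.  ]
R [589.24 151.72  90.  ]
[[-1.0, 0.004, -0.006], [0.004, 1.0, -0.004], [0.006, -0.004, -1.0]] tool [-2.37  3.54 69.58]
[[-0.0007, 1.0, 0.0004], [-0.9474, -0.0005, -0.3201], [-0.3201, -0.0006, 0.9474]] [  83.29    0.29 -142.41]
[[232. 258. 231. 226. 226. 227. 234. 231.]
 [261. 226. 225. 224. 226. 225. 225. 232.]
 [227. 224. 228. 226. 250. 226. 226. 227.]
 [228. 227. 227. 227. 252. 227. 227. 227.]
 [229. 230. 228. 244. 255. 229. 227. 230.]
 [231. 231. 229. 234. 252. 229. 229. 230.]
 [233. 232. 231. 232. 242. 231. 231. 231.]]
```

step_arm --increments '[{"tx": 0.015,"ty": -0.036,"tz": 0,"wx": 0,"wy": 0,"wz": 0},{"tx": 0.015,"ty": -0.036,"tz": 0,"wx": 0,"wy": 0,"wz": 0},{"tx": 0.015,"ty": -0.036,"tz": 0,"wx": 0,"wy": 0,"wz": 0},{"tx": 0.015,"ty": -0.036,"tz": 0,"wx": 0,"wy": 0,"wz": 0},{"tx": 0.015,"ty": -0.036,"tz": 0,"wx": 0,"wy": 0,"wz": 0},{"tx": 0.015,"ty": -0.036,"tz": 0,"wx": 0,"wy": 0,"wz": 0},{"tx": 0.015,"ty": -0.036,"tz": 0,"wx": 0,"wy": 0,"wz": 0},{"tx": 0.015,"ty": -0.036,"tz": 0,"wx": 0,"wy": 0,"wz": 0},{"tx": 0.015,"ty": -0.036,"tz": 0,"wx": 0,"wy": 0,"wz": 0},{"tx": 0.011,"ty": -0.036,"tz": 0,"wx": 0,"wy": 0,"wz": 0}]'

```text
time_s: 2.75
eef_pos: [438.8, -209.2, 165.8]
orientation: [-0.002, 3.14, -0.0]
contact_force: [1.7, -0.0, 0.4]
finger_gap: 0.999
grip_force: 0.0
```

step_arm --increments '[{"tx": 0,"ty": 0,"tz": 0,"wx": 0,"wy": 0,"wz": 7.1},{"tx": 0,"ty": 0,"tz": 0,"wx": 0,"wy": 0,"wz": 7.1},{"tx": 0,"ty": 0,"tz": 0,"wx": 0,"wy": 0,"wz": 7.1},{"tx": 0,"ty": 0,"tz": 0,"wx": 0,"wy": 0,"wz": 7.1},{"tx": 0,"ty": 0,"tz": 0,"wx": 0,"wy": 0,"wz": 7.1},{"tx": 0,"ty": 0,"tz": 0,"wx": 0,"wy": 0,"wz": 7.1},{"tx": 0,"ty": 0,"tz": 0,"wx": 0,"wy": 0,"wz": 7.1},{"tx": 0,"ty": 0,"tz": 0,"wx": 0,"wy": 0,"wz": 7.1},{"tx": 0,"ty": 0,"tz": 0,"wx": 0,"wy": 0,"wz": 7.1},{"tx": 0,"ty": 0,"tz": 0,"wx": 0,"wy": 0,"wz": 7.1}]'

```text
time_s: 3.58
eef_pos: [440.3, -207.8, 165.6]
orientation: [1.83, 2.552, 0.001]
contact_force: [0.4, 0.4, -0.1]
finger_gap: 0.999
grip_force: 0.0
```

step_arm --increments '[{"tx": 0,"ty": 0,"tz": 0,"wx": 0,"wy": 0,"wz": 7.1},{"tx": 0,"ty": 0,"tz": 0,"wx": 0,"wy": 0,"wz": 7.1},{"tx": 0,"ty": 0,"tz": 0,"wx": 0,"wy": 0,"wz": 7.1},{"tx": 0,"ty": 0,"tz": 0,"wx": 0,"wy": 0,"wz": 7.1},{"tx": 0,"ty": 0,"tz": 0,"wx": 0,"wy": 0,"wz": 7.0},{"tx": 0,"ty": 0,"tz": 0.011,"wx": 0,"wy": 0,"wz": 0},{"tx": 0,"ty": 0,"tz": 0,"wx": 0,"wy": 0,"wz": 0},{"tx": 0,"ty": 0,"tz": 0,"wx": 0,"wy": 0,"wz": 0}]'

```text
time_s: 4.25
eef_pos: [439.9, -208.0, 154.1]
orientation: [-2.514, -1.884, -0.0]
contact_force: [-0.5, -0.1, -0.4]
finger_gap: 1.002
grip_force: 0.0
```

Run:
```python
from look import *
o,c,im,d=look('w3')
hsv=cv2.cvtColor(im,cv2.COLOR_RGB2HSV)
print('R')
for ce,s in blobs('w',im,(0,150,60),(7,255,255),(173,150,60),(180,255,255),mina=60): print(ce,s,onplane(c,*ce,78).round(1))
u,v=proj(c,(441,-215.5,78));print(u,v)
u,v=int(u),int(v);v0=max(v-70,0);cr=im[v0:v+70,u-90:u+90];print(u-90,v0)
save('crop3.png',cv2.resize(cr,None,fx=4,fy=4,interpolation=cv2.INTER_CUBIC))
```

```text
[ 439.9 -208.   154.1] [-2.514 -1.884 -0.   ] [-0.47  0.25  1.88  0.    1.01 -0.18] 4.25
R
[275.6, 220.0] [269, 195, 14, 51, 599] [ 440.3 -210.3   78. ]
278.77923013448526 226.65998129473326
188 156
```

View pics/crop3.png

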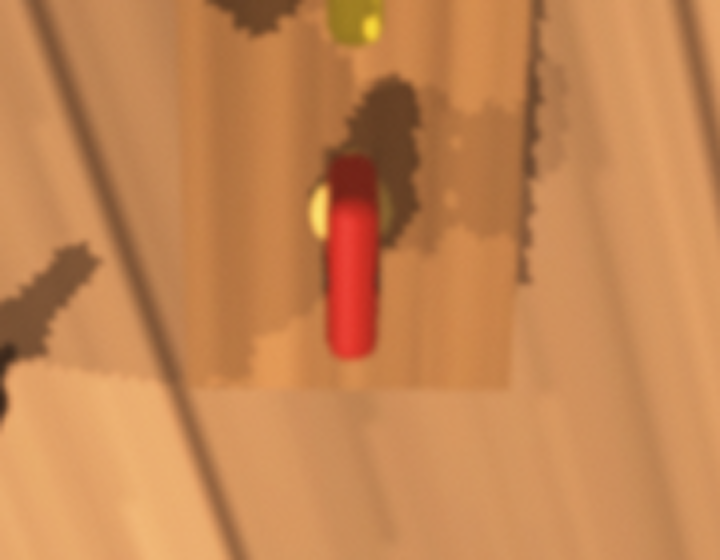

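The crop shows the red bow upright and parallel to the tool x axis. Its top face runs over crop x 327–378 and its far end is at y 357. The near end's lower edge is at y 155, with the brass shoulder beneath at about (350,212). The yellow key is above it at (355,20).

Run:
```python
from h import *
w=np.load('w3.npz');c={k:w[k] for k in w};R=Ro.from_rotvec(w['r'])
f=lambda x,y:(188+x/4-.375,156+y/4-.375)
for n,p,z in(('far78',(352.5,357),78),('near48',(352.5,155),48),('near78',(352.5,200),78),('topL',(327,270),78),('topR',(378,270),78),('shL',(309,212),41),('shR',(391,212),41),('edgeL',(178,380),36),('edgeR',(512,388),36)):
    X=onplane(c,*f(*p),z);print(n,X.round(1),R.inv().apply(X-w['p']).round(2))
M=R.as_matrix();print(np.degrees(np.arctan2(M[1,1],M[0,1])))
```

```text
far78 [ 435.3 -227.8   78. ] [-20.29   1.15  76.05]
near48 [ 443.  -202.2   48. ] [  6.4    1.33 106.06]
near78 [ 443.2 -200.7   78. ] [ 7.91  1.09 76.06]
topL [ 435.7 -211.3   78. ] [-4.4  -3.13 76.06]
topR [ 443.8 -213.7   78. ] [-4.4   5.36 76.06]
shL [ 431.3 -212.9   41. ] [ -7.17  -6.94 113.06]
shR [ 446.4 -217.3   41. ] [ -7.18   8.79 113.06]
edgeL [ 394.6 -241.8   36. ] [-45.2  -34.04 118.05]
edgeR [ 459.5 -262.7   36. ] [-47.04  34.1  118.04]
-16.29656941635664
```

step_arm --grip -0.1 --squeeze 50 --increments '[{"tx": -0.0033,"ty": 0.0006,"tz": 0,"wx": 0,"wy": 0,"wz": 0},{"tx": -0.0033,"ty": 0.0005,"tz": 0,"wx": 0,"wy": 0,"wz": 0},{"tx": 0,"ty": 0,"tz": 0.018,"wx": 0,"wy": 0,"wz": 0},{"tx": 0,"ty": 0,"tz": 0.018,"wx": 0,"wy": 0,"wz": 0},{"tx": 0,"ty": 0,"tz": 0.018,"wx": 0,"wy": 0,"wz": 0},{"tx": 0,"ty": 0,"tz": 0.018,"wx": 0,"wy": 0,"wz": 0},{"tx": 0,"ty": 0,"tz": 0.018,"wx": 0,"wy": 0,"wz": 0},{"tx": 0,"ty": 0,"tz": 0.012,"wx": 0,"wy": 0,"wz": 0},{"tx": 0,"ty": 0,"tz": 0.006,"wx": 0,"wy": 0,"wz": 0},{"tx": 0,"ty": 0,"tz": 0,"wx": 0,"wy": 0,"wz": 0}]'

```text
time_s: 5.13
eef_pos: [438.7, -215.5, 44.7]
orientation: [-2.514, -1.881, 0.001]
contact_force: [-0.0, -0.5, -0.1]
finger_gap: 0.451
grip_force: 0.0
```

step_arm --grip -1 --squeeze 50 --increments '[{"tx": 0,"ty": 0,"tz": 0,"wx": 0,"wy": 0,"wz": 0},{"tx": 0,"ty": 0,"tz": 0,"wx": 0,"wy": 0,"wz": 0},{"tx": 0,"ty": 0,"tz": 0,"wx": 0,"wy": 0,"wz": 0},{"tx": 0,"ty": 0,"tz": 0,"wx": 0,"wy": 0,"wz": 0},{"tx": 0,"ty": 0,"tz": 0,"wx": 0,"wy": 0,"wz": 0},{"tx": 0,"ty": 0,"tz": 0,"wx": 0,"wy": 0,"wz": 0}]'

```text
time_s: 5.63
eef_pos: [440.0, -216.0, 46.6]
orientation: [2.513, 1.881, 0.002]
contact_force: [0.3, 0.3, 7.0]
finger_gap: 0.096
grip_force: 50.9
```

step_arm --increments '[{"tx": 0,"ty": 0,"tz": 0,"wx": 0,"wy": 0,"wz": 0},{"tx": 0,"ty": 0,"tz": 0,"wx": 0,"wy": 0,"wz": 0}]'

```text
time_s: 5.8
eef_pos: [440.0, -216.0, 46.6]
orientation: [2.513, 1.881, 0.002]
contact_force: [-0.3, 0.4, 6.1]
finger_gap: 0.098
grip_force: 50.9
```

Run:
```python
from h import *
for i in range(2):
    o=manip.get_obs();print(*(o[k].round(3) for k in('eef_pos','orientation','contact_force','ft_torque','joint_positions')))
    manip.read_camera('top')
```

```text
[ 440.001 -216.016   46.614] [2.513e+00 1.881e+00 2.000e-03] [-0.277  0.375  6.139] [-0.036  0.074  0.024] [-0.48   0.389  2.005 -0.     0.745 -0.194]
[ 439.992 -216.004   46.592] [2.513e+00 1.881e+00 2.000e-03] [-0.055 -0.157  5.265] [ 0.021  0.022 -0.033] [-0.48   0.389  2.005  0.     0.745 -0.194]
```

step_arm --increments '[{"tx": 0,"ty": 0,"tz": -0.004,"wx": 0,"wy": 0,"wz": 0},{"tx": 0,"ty": 0,"tz": -0.008,"wx": 0,"wy": 0,"wz": 0},{"tx": 0,"ty": 0,"tz": -0.012,"wx": 0,"wy": 0,"wz": 0},{"tx": 0,"ty": 0,"tz": -0.016,"wx": 0,"wy": 0,"wz": 0},{"tx": 0,"ty": 0,"tz": -0.02,"wx": 0,"wy": 0,"wz": 0},{"tx": 0,"ty": 0,"tz": -0.02,"wx": 0,"wy": 0,"wz": 0},{"tx": 0,"ty": 0,"tz": -0.02,"wx": 0,"wy": 0,"wz": 0},{"tx": 0,"ty": 0,"tz": -0.02,"wx": 0,"wy": 0,"wz": 0},{"tx": 0,"ty": 0,"tz": 0,"wx": 0,"wy": 0,"wz": -7.1},{"tx": 0,"ty": 0,"tz": 0,"wx": 0,"wy": 0,"wz": -7.1}]'

```text
time_s: 6.73
eef_pos: [439.7, -215.8, 167.5]
orientation: [2.255, 2.184, 0.002]
contact_force: [0.7, 0.3, -1.5]
finger_gap: 0.095
grip_force: 50.0
```

step_arm --increments '[{"tx": 0,"ty": 0,"tz": 0,"wx": 0,"wy": 0,"wz": -7.1},{"tx": 0,"ty": 0,"tz": 0,"wx": 0,"wy": 0,"wz": -7.1},{"tx": 0,"ty": 0,"tz": 0,"wx": 0,"wy": 0,"wz": -7.1},{"tx": 0,"ty": 0,"tz": 0,"wx": 0,"wy": 0,"wz": -7.1},{"tx": 0,"ty": 0,"tz": 0,"wx": 0,"wy": 0,"wz": -7.1},{"tx": 0,"ty": 0,"tz": 0,"wx": 0,"wy": 0,"wz": -7.1},{"tx": 0,"ty": 0,"tz": 0,"wx": 0,"wy": 0,"wz": -7.1},{"tx": 0,"ty": 0,"tz": 0,"wx": 0,"wy": 0,"wz": -7.1},{"tx": 0,"ty": 0,"tz": 0,"wx": 0,"wy": 0,"wz": -7.1},{"tx": 0,"ty": 0,"tz": 0,"wx": 0,"wy": 0,"wz": -7.1}]'

```text
time_s: 7.57
eef_pos: [438.8, -215.3, 165.9]
orientation: [-0.568, -3.089, -0.001]
contact_force: [0.4, 0.3, -0.2]
finger_gap: 0.099
grip_force: 50.0
```

step_arm --increments '[{"tx": 0,"ty": 0,"tz": 0,"wx": 0,"wy": 0,"wz": -7.1},{"tx": 0,"ty": 0,"tz": 0,"wx": 0,"wy": 0,"wz": -7.1},{"tx": 0,"ty": 0,"tz": 0,"wx": 0,"wy": 0,"wz": -7.0},{"tx": 0,"ty": 0,"tz": 0,"wx": 0,"wy": 0,"wz": 0},{"tx": 0,"ty": 0,"tz": 0,"wx": 0,"wy": 0,"wz": 0}]'

```text
time_s: 7.98
eef_pos: [439.0, -215.4, 165.8]
orientation: [-0.004, -3.141, -0.0]
contact_force: [0.8, -0.9, -1.0]
finger_gap: 0.097
grip_force: 50.0
```

step_arm --increments '[{"tx": -0.0152,"ty": 0.0366,"tz": 0,"wx": 0,"wy": 0,"wz": 0},{"tx": -0.0152,"ty": 0.0366,"tz": 0,"wx": 0,"wy": 0,"wz": 0},{"tx": -0.0152,"ty": 0.0366,"tz": 0,"wx": 0,"wy": 0,"wz": 0},{"tx": -0.0152,"ty": 0.0366,"tz": 0,"wx": 0,"wy": 0,"wz": 0},{"tx": -0.0152,"ty": 0.0366,"tz": 0,"wx": 0,"wy": 0,"wz": 0},{"tx": -0.0152,"ty": 0.0366,"tz": 0,"wx": 0,"wy": 0,"wz": 0},{"tx": -0.0152,"ty": 0.0366,"tz": 0,"wx": 0,"wy": 0,"wz": 0},{"tx": -0.0152,"ty": 0.0366,"tz": 0,"wx": 0,"wy": 0,"wz": 0},{"tx": -0.0152,"ty": 0.0366,"tz": 0,"wx": 0,"wy": 0,"wz": 0},{"tx": -0.0152,"ty": 0.0363,"tz": 0,"wx": 0,"wy": 0,"wz": 0}]'

```text
time_s: 8.82
eef_pos: [591.3, 152.2, 165.8]
orientation: [-0.004, -3.141, 0.0]
contact_force: [0.7, -0.0, -0.6]
finger_gap: 0.096
grip_force: 50.0
```

step_arm --increments '[{"tx": 0,"ty": 0,"tz": 0.01,"wx": 0,"wy": 0,"wz": 0},{"tx": 0,"ty": 0,"tz": 0.01,"wx": 0,"wy": 0,"wz": 0},{"tx": 0,"ty": 0,"tz": 0,"wx": 0,"wy": 0,"wz": 0},{"tx": 0,"ty": 0,"tz": 0,"wx": 0,"wy": 0,"wz": 0}]'

```text
time_s: 9.15
eef_pos: [589.9, 149.0, 144.7]
orientation: [-0.002, -3.139, 0.002]
contact_force: [-0.7, 0.0, -0.5]
finger_gap: 0.098
grip_force: 50.1
```

Run:
```python
from look import *
o,c,im,d=look('w4')
print(proj(c,(590,149.5,90)),proj(c,o['eef_pos']+[0,0,-4.6]),proj(c,o['eef_pos']+[0,0,-31]))
cr=im[140:340,170:370]
save('crop4.png',cv2.resize(cr,None,fx=3,fy=3,interpolation=cv2.INTER_CUBIC))
```

```text
[589.9 149.  144.7] [-2.000e-03 -3.139e+00  2.000e-03] [ 0.23  0.44  1.61 -0.    1.1  -1.34] 9.15
(np.float64(273.4367653293229), np.float64(231.26937958905916)) (np.float64(272.33298687499274), np.float64(272.4416333846031)) (np.float64(272.4520823062759), np.float64(248.07559503654034))
```

View pics/crop4.png

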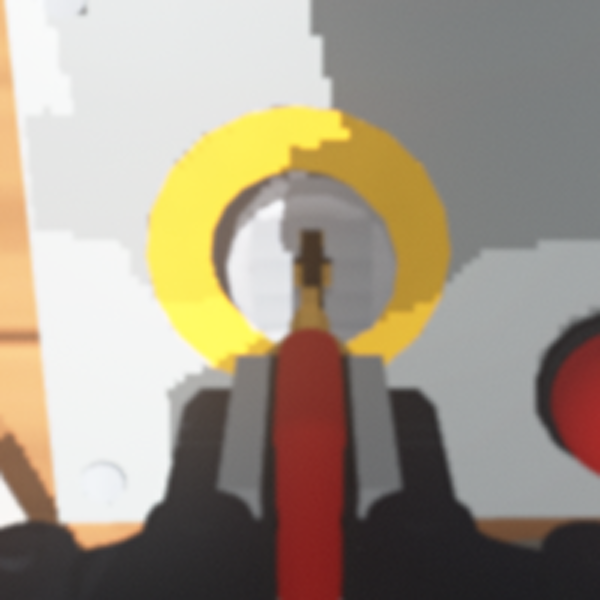

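The crop shows the held key's red bow at crop x 275–345 and its brass bits at about (312,305). The slot is just ahead, with its near end at (312,231) and x 301–322, and the two look almost in line. Now for numbers in the tool frame.

Run:
```python
from h import *
w=np.load('w4.npz');c={k:w[k] for k in w};R=Ro.from_rotvec(w['r'])
f=lambda x,y:(170+x/3-.333,140+y/3-.333)
for n,p,dz in(('slot near end',(311.7,231),90-144.7),('slotL',(301,240),90-144.7),('slotR',(322,240),90-144.7),('bow near low L',(275,345),1.4),('R',(345,345),1.4),('bit 312,290',(312,290),-24),('bit top',(312,290),-17),('bow far R',(342,560),31),('bow far L',(277,560),31)):
    X=onplane(c,*f(*p),w['p'][2]+dz);print(n,X.round(1),R.inv().apply(X-w['p']).round(2))
print('ring',onplane(c,*f(298,246),80))
im=w['im'].astype(int)
for v in range(212,256,3):
    print(v,' '.join('%d,%d'%(im[v,u,0],im[v,u,2]) for u in range(263,286)))
```

```text
slot near end [580.6 149.6  90. ] [ 9.13  0.68 54.73]
slotL [582.5 147.5  90. ] [ 7.22 -1.46 54.72]
slotR [582.5 151.6  90. ] [ 7.21  2.73 54.72]
bow near low L [577.6 144.1 146.1] [12.25 -4.85 -1.36]
R [577.6 154.5 146.1] [12.25  5.49 -1.37]
bit 312,290 [579.9 149.6 120.7] [ 9.9   0.67 24.03]
bit top [576.9 149.6 127.7] [12.98  0.65 17.04]
bow far R [592.7 153.3 175.7] [ -2.75   4.33 -31.01]
bow far L [592.7 145.1 175.7] [ -2.76  -3.84 -31.  ]
ring [587.66050029 146.71590328  80.        ]
212 214,215 181,177 154,146 147,138 144,136 144,136 142,135 142,134 142,133 142,134 140,132 141,134 140,133 140,133 139,133 138,133 139,133 140,134 140,135 143,138 143,138 143,138 142,139
215 182,183 152,146 142,134 142,134 141,133 142,133 140,131 137,127 132,123 132,124 131,123 131,123 129,122 131,124 135,126 135,128 137,131 135,130 135,131 134,130 135,130 135,131 133,130
218 180,181 150,145 140,132 141,133 141,134 141,129 133,112 111,81 86,55 77,47 74,45 74,45 74,45 86,53 113,82 131,114 135,129 137,132 136,132 136,132 135,132 135,131 135,132
221 205,209 173,171 148,142 143,135 142,134 142,131 131
[... 1327 characters left out ...]
133,133
245 227,231 227,231 227,231 213,214 180,160 151,96 146,68 152,66 156,67 157,68 158,67 157,67 153,65 147,64 143,68 140,86 138,114 136,129 135,134 135,134 135,134 135,135 134,134
248 221,227 221,228 213,215 187,167 157,104 144,69 145,63 150,64 154,65 153,64 154,65 153,63 150,63 146,62 142,61 140,66 137,87 134,114 132,127 131,131 130,129 129,129 129,130
251 237,238 224,217 195,173 164,117 144,71 137,50 136,47 136,47 136,47 134,45 135,46 134,45 134,45 133,45 133,46 133,49 135,62 137,85 137,106 139,123 140,134 138,136 138,137
254 159,98 142,66 136,51 135,47 135,46 135,46 135,46 135,46 136,45 135,45 134,44 134,45 134,45 132,44 133,45 132,43 132,42 131,43 131,47 132,58 136,77 146,92 174,100
```

step_arm --increments '[{"tx": -0.0022,"ty": 0.0004,"tz": 0,"wx": 0,"wy": 0,"wz": 0},{"tx": 0,"ty": 0,"tz": 0.005,"wx": 0,"wy": 0,"wz": 0},{"tx": 0,"ty": 0,"tz": 0.005,"wx": 0,"wy": 0,"wz": 0},{"tx": 0,"ty": 0,"tz": 0.005,"wx": 0,"wy": 0,"wz": 0},{"tx": 0,"ty": 0,"tz": 0.005,"wx": 0,"wy": 0,"wz": 0},{"tx": 0,"ty": 0,"tz": 0.001,"wx": 0,"wy": 0,"wz": 0},{"tx": 0,"ty": 0,"tz": 0,"wx": 0,"wy": 0,"wz": 0},{"tx": 0,"ty": 0,"tz": 0,"wx": 0,"wy": 0,"wz": 0},{"tx": 0,"ty": 0,"tz": 0,"wx": 0,"wy": 0,"wz": 0}]'

```text
time_s: 9.95
eef_pos: [593.5, 150.7, 124.9]
orientation: [-0.001, 3.141, 0.0]
contact_force: [-0.1, 1.2, -0.0]
finger_gap: 0.099
grip_force: 50.1
```

step_arm --increments '[{"tx": 0,"ty": 0,"tz": 0.001,"wx": 0,"wy": 0,"wz": 0},{"tx": 0,"ty": 0,"tz": 0.001,"wx": 0,"wy": 0,"wz": 0},{"tx": 0,"ty": 0,"tz": 0.001,"wx": 0,"wy": 0,"wz": 0},{"tx": 0,"ty": 0,"tz": 0.001,"wx": 0,"wy": 0,"wz": 0},{"tx": 0,"ty": 0,"tz": 0,"wx": 0,"wy": 0,"wz": 0},{"tx": 0,"ty": 0,"tz": 0,"wx": 0,"wy": 0,"wz": 0}]'

```text
time_s: 10.45
eef_pos: [593.3, 150.6, 120.6]
orientation: [0.001, -3.141, -0.0]
contact_force: [-0.3, 0.1, -0.4]
finger_gap: 0.097
grip_force: 50.1
```

step_arm --increments '[{"tx": 0.0011,"ty": -0.0012,"tz": -0.001,"wx": 0,"wy": 0,"wz": 0},{"tx": 0,"ty": 0,"tz": 0,"wx": 0,"wy": 0,"wz": 0},{"tx": 0,"ty": 0,"tz": 0,"wx": 0,"wy": 0,"wz": 0},{"tx": 0,"ty": 0,"tz": 0.001,"wx": 0,"wy": 0,"wz": 0},{"tx": 0,"ty": 0,"tz": 0.0005,"wx": 0,"wy": 0,"wz": 0},{"tx": 0,"ty": 0,"tz": 0.0005,"wx": 0,"wy": 0,"wz": 0},{"tx": 0,"ty": 0,"tz": 0.0005,"wx": 0,"wy": 0,"wz": 0},{"tx": 0,"ty": 0,"tz": 0.0005,"wx": 0,"wy": 0,"wz": 0},{"tx": 0,"ty": 0,"tz": 0,"wx": 0,"wy": 0,"wz": 0},{"tx": 0,"ty": 0,"tz": 0,"wx": 0,"wy": 0,"wz": 0}]'

```text
time_s: 11.28
eef_pos: [592.2, 149.4, 118.6]
orientation: [0.001, -3.141, -0.0]
contact_force: [-0.6, -0.9, -0.9]
finger_gap: 0.098
grip_force: 50.1
```

step_arm --increments '[{"tx": 0,"ty": 0,"tz": 0.0005,"wx": 0,"wy": 0,"wz": 0},{"tx": 0,"ty": 0,"tz": 0.0005,"wx": 0,"wy": 0,"wz": 0},{"tx": 0,"ty": 0,"tz": 0.0005,"wx": 0,"wy": 0,"wz": 0},{"tx": 0,"ty": 0,"tz": 0.0005,"wx": 0,"wy": 0,"wz": 0},{"tx": 0,"ty": 0,"tz": 0.0005,"wx": 0,"wy": 0,"wz": 0},{"tx": 0,"ty": 0,"tz": 0.0005,"wx": 0,"wy": 0,"wz": 0},{"tx": 0,"ty": 0,"tz": 0,"wx": 0,"wy": 0,"wz": 0},{"tx": 0,"ty": 0,"tz": 0,"wx": 0,"wy": 0,"wz": 0}]'

```text
time_s: 11.95
eef_pos: [592.2, 149.4, 115.6]
orientation: [0.001, -3.142, -0.0]
contact_force: [-0.1, 0.0, -0.6]
finger_gap: 0.093
grip_force: 50.1
```

step_arm --increments '[{"tx": 0,"ty": 0,"tz": 0.0005,"wx": 0,"wy": 0,"wz": 0},{"tx": 0,"ty": 0,"tz": 0.0005,"wx": 0,"wy": 0,"wz": 0},{"tx": 0,"ty": 0,"tz": 0.0005,"wx": 0,"wy": 0,"wz": 0},{"tx": 0,"ty": 0,"tz": 0.0005,"wx": 0,"wy": 0,"wz": 0},{"tx": 0,"ty": 0,"tz": 0,"wx": 0,"wy": 0,"wz": 0},{"tx": 0,"ty": 0,"tz": 0,"wx": 0,"wy": 0,"wz": 0}]'

```text
time_s: 12.45
eef_pos: [592.2, 149.4, 113.6]
orientation: [0.001, -3.142, -0.0]
contact_force: [0.1, 0.4, -2.0]
finger_gap: 0.098
grip_force: 50.1
```

step_arm --increments '[{"tx": 0,"ty": 0,"tz": 0.0005,"wx": 0,"wy": 0,"wz": 0},{"tx": 0,"ty": 0,"tz": 0.0005,"wx": 0,"wy": 0,"wz": 0},{"tx": 0,"ty": 0,"tz": 0.0005,"wx": 0,"wy": 0,"wz": 0},{"tx": 0,"ty": 0,"tz": 0.0005,"wx": 0,"wy": 0,"wz": 0},{"tx": 0,"ty": 0,"tz": 0,"wx": 0,"wy": 0,"wz": 0},{"tx": 0,"ty": 0,"tz": 0,"wx": 0,"wy": 0,"wz": 0}]'

```text
time_s: 12.95
eef_pos: [592.2, 149.4, 111.6]
orientation: [0.001, -3.142, -0.0]
contact_force: [-0.2, -0.1, 0.1]
finger_gap: 0.096
grip_force: 50.1
```

step_arm --increments '[{"tx": 0,"ty": 0,"tz": 0.0008,"wx": 0,"wy": 0,"wz": 0},{"tx": 0,"ty": 0,"tz": 0.0008,"wx": 0,"wy": 0,"wz": 0},{"tx": 0,"ty": 0,"tz": 0.0008,"wx": 0,"wy": 0,"wz": 0},{"tx": 0,"ty": 0,"tz": 0.0008,"wx": 0,"wy": 0,"wz": 0},{"tx": 0,"ty": 0,"tz": 0.0008,"wx": 0,"wy": 0,"wz": 0},{"tx": 0,"ty": 0,"tz": 0,"wx": 0,"wy": 0,"wz": 0}]'

```text
time_s: 13.45
eef_pos: [592.1, 149.4, 107.4]
orientation: [0.001, -3.141, -0.0]
contact_force: [0.2, 0.6, -0.4]
finger_gap: 0.098
grip_force: 50.1
```

step_arm --increments '[{"tx": 0,"ty": 0,"tz": 0.0008,"wx": 0,"wy": 0,"wz": 0},{"tx": 0,"ty": 0,"tz": 0.0008,"wx": 0,"wy": 0,"wz": 0},{"tx": 0,"ty": 0,"tz": 0.0008,"wx": 0,"wy": 0,"wz": 0},{"tx": 0,"ty": 0,"tz": 0.0008,"wx": 0,"wy": 0,"wz": 0},{"tx": 0,"ty": 0,"tz": 0.0008,"wx": 0,"wy": 0,"wz": 0},{"tx": 0,"ty": 0,"tz": 0,"wx": 0,"wy": 0,"wz": 0}]'

```text
time_s: 13.95
eef_pos: [592.1, 149.4, 103.4]
orientation: [0.001, -3.141, -0.0]
contact_force: [0.7, -0.1, -1.2]
finger_gap: 0.094
grip_force: 50.1
```

step_arm --increments '[{"tx": 0,"ty": 0,"tz": 0.0005,"wx": 0,"wy": 0,"wz": 0},{"tx": 0,"ty": 0,"tz": 0.0005,"wx": 0,"wy": 0,"wz": 0},{"tx": 0,"ty": 0,"tz": 0.0005,"wx": 0,"wy": 0,"wz": 0},{"tx": 0,"ty": 0,"tz": 0.0005,"wx": 0,"wy": 0,"wz": 0},{"tx": 0,"ty": 0,"tz": 0,"wx": 0,"wy": 0,"wz": 0},{"tx": 0,"ty": 0,"tz": 0,"wx": 0,"wy": 0,"wz": 0}]'

```text
time_s: 14.45
eef_pos: [592.2, 149.4, 101.6]
orientation: [0.001, -3.142, -0.0]
contact_force: [0.0, 0.5, -0.2]
finger_gap: 0.098
grip_force: 50.1
```

step_arm --increments '[{"tx": 0,"ty": 0,"tz": 0.0004,"wx": 0,"wy": 0,"wz": 0},{"tx": 0,"ty": 0,"tz": 0.0004,"wx": 0,"wy": 0,"wz": 0},{"tx": 0,"ty": 0,"tz": 0,"wx": 0,"wy": 0,"wz": 0},{"tx": 0,"ty": 0,"tz": 0,"wx": 0,"wy": 0,"wz": 0}]'

```text
time_s: 14.78
eef_pos: [592.2, 149.4, 100.8]
orientation: [-0.001, 3.142, 0.0]
contact_force: [0.1, 0.2, -1.4]
finger_gap: 0.1
grip_force: 50.1
```

step_arm --increments '[{"tx": 0,"ty": 0,"tz": 0.0004,"wx": 0,"wy": 0,"wz": 0},{"tx": 0,"ty": 0,"tz": 0,"wx": 0,"wy": 0,"wz": 0},{"tx": 0,"ty": 0,"tz": 0.0003,"wx": 0,"wy": 0,"wz": 0},{"tx": 0,"ty": 0,"tz": 0,"wx": 0,"wy": 0,"wz": 0},{"tx": 0,"ty": 0,"tz": 0,"wx": 0,"wy": 0,"wz": 0}]'

```text
time_s: 15.2
eef_pos: [592.3, 149.4, 100.7]
orientation: [-0.001, 3.141, 0.0]
contact_force: [-0.7, -0.4, 4.3]
finger_gap: 0.096
grip_force: 50.7
```

step_arm --increments '[{"tx": 0,"ty": 0,"tz": 0,"wx": 0,"wy": 0,"wz": 3},{"tx": 0,"ty": 0,"tz": 0,"wx": 0,"wy": 0,"wz": 3},{"tx": 0,"ty": 0,"tz": 0,"wx": 0,"wy": 0,"wz": 3},{"tx": 0,"ty": 0,"tz": 0,"wx": 0,"wy": 0,"wz": 3},{"tx": 0,"ty": 0,"tz": 0,"wx": 0,"wy": 0,"wz": 3},{"tx": 0,"ty": 0,"tz": 0,"wx": 0,"wy": 0,"wz": 3},{"tx": 0,"ty": 0,"tz": 0,"wx": 0,"wy": 0,"wz": 3},{"tx": 0,"ty": 0,"tz": 0,"wx": 0,"wy": 0,"wz": 3}]'

```text
time_s: 15.87
eef_pos: [592.5, 149.0, 100.7]
orientation: [0.656, 3.071, -0.001]
contact_force: [-2.2, -2.4, 4.6]
finger_gap: 0.097
grip_force: 50.8
```

```bash
cat > st.py <<'E'
from h import *
o=manip.get_obs();M=Ro.from_rotvec(o['orientation']).as_matrix()
print(o['eef_pos'].round(2),o['contact_force'].round(1),o['ft_torque'].round(3),'turned',round(90-np.degrees(np.arctan2(M[1,1],M[0,1])),1),o['time_s'])
E
python3 st.py
```

```text
[592.49 149.03 100.68] [-2.2 -2.4  4.6] [-0.326  0.231  0.093] turned 24.1 15.8667
```

step_arm --increments '[{"tx": 0,"ty": -0.0003,"tz": 0,"wx": 0,"wy": 0,"wz": 3},{"tx": 0,"ty": -0.0003,"tz": 0,"wx": 0,"wy": 0,"wz": 3},{"tx": 0,"ty": -0.0001,"tz": 0,"wx": 0,"wy": 0,"wz": 3},{"tx": 0,"ty": -0.0001,"tz": 0,"wx": 0,"wy": 0,"wz": 3},{"tx": 0,"ty": -0.0001,"tz": 0,"wx": 0,"wy": 0,"wz": 3},{"tx": 0,"ty": -0.0001,"tz": 0,"wx": 0,"wy": 0,"wz": 3},{"tx": 0,"ty": -0.0001,"tz": 0,"wx": 0,"wy": 0,"wz": 3},{"tx": 0,"ty": -0.0001,"tz": 0,"wx": 0,"wy": 0,"wz": 3}]'

```text
time_s: 16.53
eef_pos: [592.1, 148.5, 100.7]
orientation: [1.28, 2.868, 0.002]
contact_force: [-0.1, -0.5, 3.9]
finger_gap: 0.097
grip_force: 50.7
```

```bash
python3 st.py
```

```text
[592.12 148.51 100.67] [-0.1 -0.5  3.9] [0.016 0.039 0.052] turned 48.1 16.5333
```

step_arm --increments '[{"tx": 0,"ty": -0.0001,"tz": 0,"wx": 0,"wy": 0,"wz": 3},{"tx": 0,"ty": -0.0001,"tz": 0,"wx": 0,"wy": 0,"wz": 3},{"tx": 0,"ty": -0.0001,"tz": 0,"wx": 0,"wy": 0,"wz": 3},{"tx": 0,"ty": -0.0001,"tz": 0,"wx": 0,"wy": 0,"wz": 3},{"tx": 0,"ty": -0.0001,"tz": 0,"wx": 0,"wy": 0,"wz": 3},{"tx": 0,"ty": -0.0001,"tz": 0,"wx": 0,"wy": 0,"wz": 3},{"tx": 0,"ty": 0,"tz": 0,"wx": 0,"wy": 0,"wz": 2},{"tx": 0,"ty": 0,"tz": 0,"wx": 0,"wy": 0,"wz": 2},{"tx": 0,"ty": 0,"tz": 0,"wx": 0,"wy": 0,"wz": 0}]'

```text
time_s: 17.28
eef_pos: [591.7, 148.3, 100.7]
orientation: [1.801, 2.573, 0.002]
contact_force: [0.5, 0.1, 3.0]
finger_gap: 0.097
grip_force: 50.7
```

```bash
python3 st.py
```

```text
[591.68 148.25 100.66] [0.5 0.1 3. ] [0.061 0.066 0.002] turned 70.0 17.2833
```

step_arm --increments '[{"tx": 0,"ty": 0,"tz": 0,"wx": 0,"wy": 0,"wz": 1},{"tx": 0,"ty": 0,"tz": 0,"wx": 0,"wy": 0,"wz": 1},{"tx": 0,"ty": -0.0001,"tz": 0,"wx": 0,"wy": 0,"wz": 1},{"tx": 0,"ty": 0,"tz": 0,"wx": 0,"wy": 0,"wz": 1},{"tx": 0,"ty": 0,"tz": 0,"wx": 0,"wy": 0,"wz": 0}]'

```text
time_s: 17.7
eef_pos: [591.6, 148.3, 100.7]
orientation: [1.891, 2.508, 0.002]
contact_force: [0.9, 0.4, 4.1]
finger_gap: 0.098
grip_force: 50.9
```

```bash
python3 st.py
```

```text
[591.6  148.25 100.69] [0.9 0.4 4.1] [0.148 0.018 0.071] turned 74.0 17.7
```

step_arm --increments '[{"tx": 0,"ty": 0,"tz": 0,"wx": 0,"wy": 0,"wz": 1},{"tx": 0,"ty": 0,"tz": 0,"wx": 0,"wy": 0,"wz": 1},{"tx": 0,"ty": 0,"tz": 0,"wx": 0,"wy": 0,"wz": 1},{"tx": 0,"ty": 0,"tz": 0,"wx": 0,"wy": 0,"wz": 0}]'

```text
time_s: 18.03
eef_pos: [591.6, 148.2, 100.7]
orientation: [1.955, 2.458, 0.002]
contact_force: [-0.1, 0.2, 4.7]
finger_gap: 0.097
grip_force: 51.0
```

```bash
python3 st.py
```

```text
[591.56 148.21 100.7 ] [-0.1  0.2  4.7] [ 0.077 -0.066  0.235] turned 77.0 18.0333
```

step_arm --increments '[{"tx": 0,"ty": 0,"tz": 0,"wx": 0,"wy": 0,"wz": 0},{"tx": 0,"ty": 0,"tz": 0,"wx": 0,"wy": 0,"wz": 0}]'

```text
time_s: 18.2
eef_pos: [591.5, 148.2, 100.7]
orientation: [1.954, 2.458, 0.002]
contact_force: [1.1, 0.7, 6.3]
finger_gap: 0.096
grip_force: 51.0
```

```bash
python3 st.py
```

```text
[591.55 148.2  100.69] [1.1 0.7 6.3] [0.126 0.006 0.178] turned 77.0 18.2
```

step_arm --increments '[{"tx": 0,"ty": 0.0001,"tz": 0,"wx": 0,"wy": 0,"wz": -4},{"tx": 0,"ty": 0.0001,"tz": 0,"wx": 0,"wy": 0,"wz": -4},{"tx": 0,"ty": 0.0001,"tz": 0,"wx": 0,"wy": 0,"wz": -4},{"tx": 0,"ty": 0.0001,"tz": 0,"wx": 0,"wy": 0,"wz": -4},{"tx": 0,"ty": 0.0001,"tz": 0,"wx": 0,"wy": 0,"wz": -4},{"tx": 0,"ty": 0.0001,"tz": 0,"wx": 0,"wy": 0,"wz": -4},{"tx": 0,"ty": 0.0001,"tz": 0,"wx": 0,"wy": 0,"wz": -4},{"tx": 0,"ty": 0.0001,"tz": 0,"wx": 0,"wy": 0,"wz": -4},{"tx": 0,"ty": 0.0001,"tz": 0,"wx": 0,"wy": 0,"wz": -4},{"tx": 0,"ty": 0,"tz": 0,"wx": 0,"wy": 0,"wz": 0}]'

```text
time_s: 19.03
eef_pos: [591.9, 148.7, 100.6]
orientation: [1.097, 2.943, 0.001]
contact_force: [-0.4, 0.8, 5.2]
finger_gap: 0.098
grip_force: 51.1
```

step_arm --increments '[{"tx": 0,"ty": 0.0001,"tz": 0,"wx": 0,"wy": 0,"wz": -4},{"tx": 0,"ty": 0.0001,"tz": 0,"wx": 0,"wy": 0,"wz": -4},{"tx": 0,"ty": 0.0001,"tz": 0,"wx": 0,"wy": 0,"wz": -4},{"tx": 0,"ty": 0.0001,"tz": 0,"wx": 0,"wy": 0,"wz": -4},{"tx": 0,"ty": 0.0001,"tz": 0,"wx": 0,"wy": 0,"wz": -4},{"tx": 0,"ty": 0.0001,"tz": 0,"wx": 0,"wy": 0,"wz": -4},{"tx": 0,"ty": 0.0001,"tz": 0,"wx": 0,"wy": 0,"wz": -4},{"tx": 0,"ty": 0.0001,"tz": 0,"wx": 0,"wy": 0,"wz": -4},{"tx": 0,"ty": 0,"tz": 0,"wx": 0,"wy": 0,"wz": 0}]'

```text
time_s: 19.78
eef_pos: [592.2, 149.2, 100.6]
orientation: [0.244, 3.132, 0.001]
contact_force: [-0.5, -0.3, 5.8]
finger_gap: 0.1
grip_force: 51.1
```

```bash
python3 st.py
```

```text
[592.21 149.2  100.65] [-0.5 -0.3  5.8] [0.061 0.158 0.047] turned 8.9 19.7833
```

step_arm --increments '[{"tx": 0,"ty": 0.0001,"tz": 0,"wx": 0,"wy": 0,"wz": -3},{"tx": 0,"ty": 0.0001,"tz": 0,"wx": 0,"wy": 0,"wz": -3},{"tx": 0,"ty": 0,"tz": 0,"wx": 0,"wy": 0,"wz": -3},{"tx": 0,"ty": 0,"tz": 0,"wx": 0,"wy": 0,"wz": -1},{"tx": 0,"ty": 0,"tz": 0,"wx": 0,"wy": 0,"wz": -1},{"tx": 0,"ty": 0,"tz": 0,"wx": 0,"wy": 0,"wz": 0}]'

```text
time_s: 20.28
eef_pos: [592.2, 149.4, 100.7]
orientation: [-0.055, 3.141, 0.001]
contact_force: [-1.2, -0.5, 5.7]
finger_gap: 0.097
grip_force: 51.1
```

```bash
python3 st.py
```

```text
[592.21 149.44 100.65] [-1.2 -0.5  5.7] [ 0.059  0.152 -0.098] turned -2.0 20.2833
```

step_arm --increments '[{"tx": 0,"ty": 0,"tz": 0,"wx": 0,"wy": 0,"wz": -1},{"tx": 0,"ty": 0,"tz": 0,"wx": 0,"wy": 0,"wz": -1},{"tx": 0,"ty": 0,"tz": 0,"wx": 0,"wy": 0,"wz": 0}]'

```text
time_s: 20.53
eef_pos: [592.2, 149.4, 100.7]
orientation: [-0.11, 3.139, 0.001]
contact_force: [-1.0, 0.3, 6.0]
finger_gap: 0.096
grip_force: 51.1
```

```bash
python3 st.py
```

```text
[592.23 149.44 100.66] [-1.   0.3  6. ] [ 0.053  0.159 -0.075] turned -4.0 20.5333
```

step_arm --increments '[{"tx": 0,"ty": 0,"tz": 0,"wx": 0,"wy": 0,"wz": -1},{"tx": 0,"ty": 0,"tz": 0,"wx": 0,"wy": 0,"wz": -1},{"tx": 0,"ty": 0,"tz": 0,"wx": 0,"wy": 0,"wz": 0}]'

```text
time_s: 20.78
eef_pos: [592.2, 149.5, 100.7]
orientation: [-0.164, 3.137, 0.001]
contact_force: [0.0, -0.0, 6.2]
finger_gap: 0.101
grip_force: 51.1
```

```bash
python3 st.py
```

```text
[592.22 149.48 100.67] [ 0.  -0.   6.2] [ 0.109  0.146 -0.059] turned -6.0 20.7833
```

step_arm --increments '[{"tx": 0,"ty": 0,"tz": 0,"wx": 0,"wy": 0,"wz": -1},{"tx": 0,"ty": 0,"tz": 0,"wx": 0,"wy": 0,"wz": -0.5},{"tx": 0,"ty": 0,"tz": 0,"wx": 0,"wy": 0,"wz": 0}]'

```text
time_s: 21.03
eef_pos: [592.2, 149.5, 100.7]
orientation: [-0.205, 3.134, 0.001]
contact_force: [-0.4, 0.4, 4.9]
finger_gap: 0.098
grip_force: 51.1
```

```bash
python3 st.py
```

```text
[592.22 149.45 100.67] [-0.4  0.4  4.9] [ 0.05   0.147 -0.111] turned -7.5 21.0333
```

step_arm --increments '[{"tx": 0,"ty": 0,"tz": 0,"wx": 0,"wy": 0,"wz": -0.5},{"tx": 0,"ty": 0,"tz": 0,"wx": 0,"wy": 0,"wz": -0.5},{"tx": 0,"ty": 0,"tz": 0,"wx": 0,"wy": 0,"wz": 0}]'

```text
time_s: 21.28
eef_pos: [592.2, 149.5, 100.7]
orientation: [-0.232, 3.133, 0.001]
contact_force: [-0.1, 0.1, 7.0]
finger_gap: 0.1
grip_force: 51.2
```

```bash
python3 st.py
```

```text
[592.23 149.5  100.66] [-0.1  0.1  7. ] [ 0.031  0.185 -0.192] turned -8.5 21.2833
```

step_arm --increments '[{"tx": 0,"ty": 0,"tz": 0,"wx": 0,"wy": 0,"wz": -0.5},{"tx": 0,"ty": 0,"tz": 0,"wx": 0,"wy": 0,"wz": 0},{"tx": 0,"ty": 0,"tz": 0,"wx": 0,"wy": 0,"wz": 0}]'

```text
time_s: 21.53
eef_pos: [592.2, 149.5, 100.7]
orientation: [-0.244, 3.132, 0.001]
contact_force: [-0.8, 0.5, 6.9]
finger_gap: 0.096
grip_force: 51.2
```

```bash
python3 st.py
```

```text
[592.22 149.5  100.67] [-0.8  0.5  6.9] [ 0.039  0.148 -0.228] turned -8.9 21.5333
```

step_arm --increments '[{"tx": 0,"ty": 0,"tz": 0,"wx": 0,"wy": 0,"wz": 2},{"tx": 0,"ty": 0,"tz": 0,"wx": 0,"wy": 0,"wz": 2},{"tx": 0,"ty": 0,"tz": 0,"wx": 0,"wy": 0,"wz": 2},{"tx": 0,"ty": 0,"tz": -0.0005,"wx": 0,"wy": 0,"wz": 0},{"tx": 0,"ty": 0,"tz": -0.0008,"wx": 0,"wy": 0,"wz": 0},{"tx": 0,"ty": 0,"tz": -0.0008,"wx": 0,"wy": 0,"wz": 0},{"tx": 0,"ty": 0,"tz": -0.0008,"wx": 0,"wy": 0,"wz": 0},{"tx": 0,"ty": 0,"tz": -0.0008,"wx": 0,"wy": 0,"wz": 0},{"tx": 0,"ty": 0,"tz": 0,"wx": 0,"wy": 0,"wz": 0}]'

```text
time_s: 22.28
eef_pos: [592.0, 149.3, 103.7]
orientation: [0.083, -3.14, 0.0]
contact_force: [-0.5, -0.4, -1.0]
finger_gap: 0.099
grip_force: 50.2
```

```bash
python3 st.py
```

```text
[592.   149.25 103.67] [-0.5 -0.4 -1. ] [-0.026 -0.028  0.027] turned -3.0 22.2833
```

step_arm --increments '[{"tx": 0,"ty": 0,"tz": -0.0008,"wx": 0,"wy": 0,"wz": 0},{"tx": 0,"ty": 0,"tz": -0.0008,"wx": 0,"wy": 0,"wz": 0},{"tx": 0,"ty": 0,"tz": -0.0008,"wx": 0,"wy": 0,"wz": 0},{"tx": 0,"ty": 0,"tz": -0.0008,"wx": 0,"wy": 0,"wz": 0},{"tx": 0,"ty": 0,"tz": 0,"wx": 0,"wy": 0,"wz": 0}]'

```text
time_s: 22.7
eef_pos: [592.3, 149.4, 107.3]
orientation: [-0.083, 3.14, 0.0]
contact_force: [0.1, -0.2, -0.6]
finger_gap: 0.098
grip_force: 50.2
```

step_arm --increments '[{"tx": 0,"ty": 0,"tz": -0.002,"wx": 0,"wy": 0,"wz": 0},{"tx": 0,"ty": 0,"tz": -0.002,"wx": 0,"wy": 0,"wz": 0},{"tx": 0,"ty": 0,"tz": -0.003,"wx": 0,"wy": 0,"wz": 0},{"tx": 0,"ty": 0,"tz": -0.003,"wx": 0,"wy": 0,"wz": 0},{"tx": 0,"ty": 0,"tz": -0.003,"wx": 0,"wy": 0,"wz": 0},{"tx": 0,"ty": 0,"tz": -0.004,"wx": 0,"wy": 0,"wz": 0},{"tx": 0,"ty": 0,"tz": -0.01,"wx": 0,"wy": 0,"wz": 0},{"tx": 0,"ty": 0,"tz": -0.015,"wx": 0,"wy": 0,"wz": 0},{"tx": 0,"ty": 0,"tz": -0.017,"wx": 0,"wy": 0,"wz": 0},{"tx": 0,"ty": 0,"tz": 0,"wx": 0,"wy": 0,"wz": 3}]'

```text
time_s: 23.53
eef_pos: [594.3, 149.8, 170.5]
orientation: [0.001, 3.134, 0.003]
contact_force: [1.2, 0.5, 0.8]
finger_gap: 0.095
grip_force: 50.2
```

```bash
python3 st.py
python3 - <<'E'
from look import *
o,c,im,d=look('w5')
hx=cv2.resize(im[110:310,170:370],None,fx=3,fy=3,interpolation=cv2.INTER_CUBIC);save('crop5.png',hx)
E
```

```text
[594.26 149.83 170.5 ] [1.2 0.5 0.8] [ 0.027  0.022 -0.031] turned 0.0 23.5333
[594.3 149.8 170.5] [1.000e-03 3.134e+00 3.000e-03] [ 0.23  0.42  1.57  0.    1.14 -1.34] 23.5333
```

View pics/crop5.png

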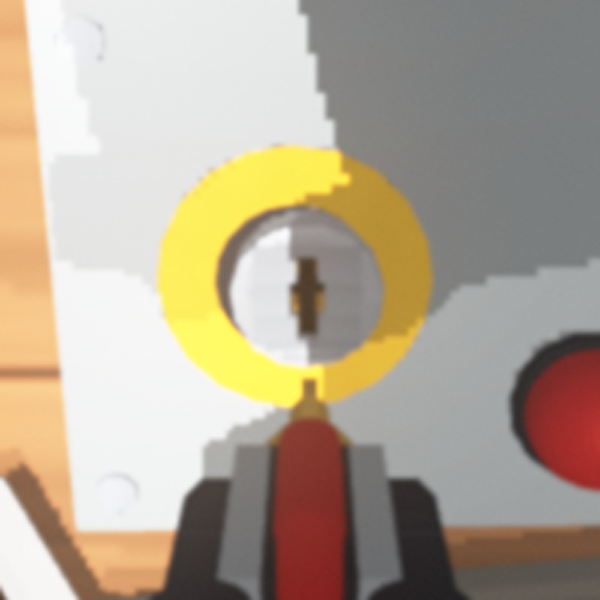

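The crop shows the key drawn clear at (310,400). The empty slot at (307,297) is back in its home direction along x. Now back to the stand.

step_arm --increments '[{"tx": 0.0152,"ty": -0.0365,"tz": 0,"wx": 0,"wy": 0,"wz": 0},{"tx": 0.0152,"ty": -0.0365,"tz": 0,"wx": 0,"wy": 0,"wz": 0},{"tx": 0.0152,"ty": -0.0365,"tz": 0,"wx": 0,"wy": 0,"wz": 0},{"tx": 0.0152,"ty": -0.0365,"tz": 0,"wx": 0,"wy": 0,"wz": 0},{"tx": 0.0152,"ty": -0.0365,"tz": 0,"wx": 0,"wy": 0,"wz": 0},{"tx": 0.0152,"ty": -0.0365,"tz": 0,"wx": 0,"wy": 0,"wz": 0},{"tx": 0.0152,"ty": -0.0365,"tz": 0,"wx": 0,"wy": 0,"wz": 0},{"tx": 0.0152,"ty": -0.0365,"tz": 0,"wx": 0,"wy": 0,"wz": 0},{"tx": 0.0152,"ty": -0.0365,"tz": 0,"wx": 0,"wy": 0,"wz": 0},{"tx": 0.0152,"ty": -0.0365,"tz": 0,"wx": 0,"wy": 0,"wz": 0}]'

```text
time_s: 24.42
eef_pos: [439.1, -217.2, 166.5]
orientation: [-0.002, 3.141, -0.0]
contact_force: [0.2, 0.5, -0.6]
finger_gap: 0.096
grip_force: 50.1
```

step_arm --increments '[{"tx": 0,"ty": 0,"tz": 0,"wx": 0,"wy": 0,"wz": 7.1},{"tx": 0,"ty": 0,"tz": 0,"wx": 0,"wy": 0,"wz": 7.1},{"tx": 0,"ty": 0,"tz": 0,"wx": 0,"wy": 0,"wz": 7.1},{"tx": 0,"ty": 0,"tz": 0,"wx": 0,"wy": 0,"wz": 7.1},{"tx": 0,"ty": 0,"tz": 0,"wx": 0,"wy": 0,"wz": 7.1},{"tx": 0,"ty": 0,"tz": 0,"wx": 0,"wy": 0,"wz": 7.1},{"tx": 0,"ty": 0,"tz": 0,"wx": 0,"wy": 0,"wz": 7.1},{"tx": 0,"ty": 0,"tz": 0,"wx": 0,"wy": 0,"wz": 7.1},{"tx": 0,"ty": 0,"tz": 0,"wx": 0,"wy": 0,"wz": 7.1},{"tx": 0,"ty": 0,"tz": 0,"wx": 0,"wy": 0,"wz": 7.1}]'

```text
time_s: 25.25
eef_pos: [440.1, -215.7, 166.3]
orientation: [-1.83, -2.553, -0.0]
contact_force: [0.0, 0.2, -0.4]
finger_gap: 0.096
grip_force: 50.0
```

step_arm --increments '[{"tx": 0,"ty": 0,"tz": 0,"wx": 0,"wy": 0,"wz": 7.1},{"tx": 0,"ty": 0,"tz": 0,"wx": 0,"wy": 0,"wz": 7.1},{"tx": 0,"ty": 0,"tz": 0,"wx": 0,"wy": 0,"wz": 7.1},{"tx": 0,"ty": 0,"tz": 0,"wx": 0,"wy": 0,"wz": 7.1},{"tx": 0,"ty": 0,"tz": 0,"wx": 0,"wy": 0,"wz": 6.9},{"tx": 0,"ty": 0,"tz": 0.03,"wx": 0,"wy": 0,"wz": 0},{"tx": 0,"ty": 0,"tz": 0.03,"wx": 0,"wy": 0,"wz": 0},{"tx": 0,"ty": 0,"tz": 0.02,"wx": 0,"wy": 0,"wz": 0},{"tx": 0,"ty": 0,"tz": 0,"wx": 0,"wy": 0,"wz": 0},{"tx": 0,"ty": 0,"tz": 0,"wx": 0,"wy": 0,"wz": 0}]'

```text
time_s: 26.08
eef_pos: [439.9, -215.5, 85.8]
orientation: [-2.512, -1.884, 0.001]
contact_force: [0.7, 0.7, -0.3]
finger_gap: 0.101
grip_force: 50.1
```

step_arm --increments '[{"tx": 0,"ty": 0,"tz": 0,"wx": 0,"wy": 0,"wz": 0},{"tx": 0,"ty": 0,"tz": 0,"wx": 0,"wy": 0,"wz": 0},{"tx": 0,"ty": 0,"tz": 0,"wx": 0,"wy": 0,"wz": 0}]'

```text
time_s: 26.33
eef_pos: [441.2, -216.2, 87.5]
orientation: [2.511, 1.883, 0.002]
contact_force: [-0.2, 0.3, -0.8]
finger_gap: 0.097
grip_force: 50.1
```

```bash
cat >> st.py <<'E'
print('tool shift to stand seat',(M.T@(np.array([440.0,-216.0,46.6])-o['eef_pos'])).round(2),'yaw',np.degrees(np.arctan2(M[1,1],M[0,1])).round(2))
E
python3 st.py
```

```text
[ 441.21 -216.2    87.51] [-0.2  0.3 -0.8] [ 0.01   0.006 -0.043] turned 106.3 26.3333
tool shift to stand seat [-0.13 -1.34 40.91] yaw -16.27
```

step_arm --increments '[{"tx": 0,"ty": -0.0013,"tz": 0,"wx": 0,"wy": 0,"wz": 0},{"tx": 0,"ty": 0,"tz": 0.005,"wx": 0,"wy": 0,"wz": 0},{"tx": 0,"ty": 0,"tz": 0.005,"wx": 0,"wy": 0,"wz": 0},{"tx": 0,"ty": 0,"tz": 0.005,"wx": 0,"wy": 0,"wz": 0},{"tx": 0,"ty": 0,"tz": 0,"wx": 0,"wy": 0,"wz": 0},{"tx": 0,"ty": 0,"tz": 0,"wx": 0,"wy": 0,"wz": 0},{"tx": 0,"ty": 0,"tz": 0,"wx": 0,"wy": 0,"wz": 0},{"tx": 0,"ty": 0,"tz": 0,"wx": 0,"wy": 0,"wz": 0}]'

```text
time_s: 27.0
eef_pos: [439.2, -215.4, 71.1]
orientation: [2.513, 1.884, 0.0]
contact_force: [0.0, -0.7, -0.2]
finger_gap: 0.1
grip_force: 50.1
```

```bash
python3 st.py
```

```text
[ 439.2  -215.44   71.08] [ 0.  -0.7 -0.2] [-0.012 -0.012  0.048] turned 106.3 27.0
tool shift to stand seat [-0.32  0.92 24.48] yaw -16.28
```

step_arm --increments '[{"tx": 0,"ty": 0,"tz": 0,"wx": 0,"wy": 0,"wz": 0},{"tx": 0,"ty": 0,"tz": 0,"wx": 0,"wy": 0,"wz": 0},{"tx": 0,"ty": 0,"tz": 0,"wx": 0,"wy": 0,"wz": 0},{"tx": 0,"ty": 0,"tz": 0,"wx": 0,"wy": 0,"wz": 0}]'

```text
time_s: 27.33
eef_pos: [439.1, -215.4, 71.1]
orientation: [2.513, 1.885, 0.0]
contact_force: [0.1, -0.0, -0.9]
finger_gap: 0.101
grip_force: 50.1
```

```bash
python3 st.py
```

```text
[ 439.1  -215.37   71.13] [ 0.1 -0.  -0.9] [-0.02   0.026  0.019] turned 106.3 27.3333
tool shift to stand seat [-0.35  1.04 24.53] yaw -16.28
```

step_arm --increments '[{"tx": -0.0003,"ty": 0.001,"tz": 0,"wx": 0,"wy": 0,"wz": 0},{"tx": 0,"ty": 0,"tz": 0,"wx": 0,"wy": 0,"wz": 0},{"tx": 0,"ty": 0,"tz": 0.001,"wx": 0,"wy": 0,"wz": 0},{"tx": 0,"ty": 0,"tz": 0.001,"wx": 0,"wy": 0,"wz": 0},{"tx": 0,"ty": 0,"tz": 0.001,"wx": 0,"wy": 0,"wz": 0},{"tx": 0,"ty": 0,"tz": 0,"wx": 0,"wy": 0,"wz": 0},{"tx": 0,"ty": 0,"tz": 0,"wx": 0,"wy": 0,"wz": 0}]'

```text
time_s: 27.92
eef_pos: [439.8, -215.9, 67.9]
orientation: [-2.513, -1.884, 0.0]
contact_force: [0.3, -1.1, -0.3]
finger_gap: 0.093
grip_force: 50.1
```

```bash
python3 st.py
```

```text
[ 439.81 -215.89   67.9 ] [ 0.3 -1.1 -0.3] [-0.072 -0.053  0.038] turned 106.3 27.9167
tool shift to stand seat [-0.06  0.22 21.3 ] yaw -16.28
```

Within 0.3 mm of the start pose, so I'll lower it slowly.

step_arm --increments '[{"tx": 0,"ty": 0.0002,"tz": 0.001,"wx": 0,"wy": 0,"wz": 0},{"tx": 0,"ty": 0,"tz": 0.001,"wx": 0,"wy": 0,"wz": 0},{"tx": 0,"ty": 0,"tz": 0.001,"wx": 0,"wy": 0,"wz": 0},{"tx": 0,"ty": 0,"tz": 0.001,"wx": 0,"wy": 0,"wz": 0},{"tx": 0,"ty": 0,"tz": 0,"wx": 0,"wy": 0,"wz": 0}]'

```text
time_s: 28.33
eef_pos: [440.0, -215.9, 63.8]
orientation: [-2.513, -1.884, 0.0]
contact_force: [-0.4, -0.6, -0.8]
finger_gap: 0.097
grip_force: 50.1
```

step_arm --increments '[{"tx": 0,"ty": 0,"tz": 0.001,"wx": 0,"wy": 0,"wz": 0},{"tx": 0,"ty": 0,"tz": 0.001,"wx": 0,"wy": 0,"wz": 0},{"tx": 0,"ty": 0,"tz": 0.001,"wx": 0,"wy": 0,"wz": 0},{"tx": 0,"ty": 0,"tz": 0.001,"wx": 0,"wy": 0,"wz": 0},{"tx": 0,"ty": 0,"tz": 0,"wx": 0,"wy": 0,"wz": 0}]'

```text
time_s: 28.75
eef_pos: [440.0, -215.9, 59.8]
orientation: [-2.513, -1.884, 0.0]
contact_force: [0.6, 0.4, -1.0]
finger_gap: 0.099
grip_force: 50.1
```

step_arm --increments '[{"tx": 0,"ty": 0,"tz": 0.001,"wx": 0,"wy": 0,"wz": 0},{"tx": 0,"ty": 0,"tz": 0.001,"wx": 0,"wy": 0,"wz": 0},{"tx": 0,"ty": 0,"tz": 0.001,"wx": 0,"wy": 0,"wz": 0},{"tx": 0,"ty": 0,"tz": 0,"wx": 0,"wy": 0,"wz": 0}]'

```text
time_s: 29.08
eef_pos: [440.0, -215.9, 56.8]
orientation: [-2.513, -1.884, 0.0]
contact_force: [0.4, 0.6, -0.2]
finger_gap: 0.093
grip_force: 50.1
```

step_arm --increments '[{"tx": 0,"ty": 0,"tz": 0.0015,"wx": 0,"wy": 0,"wz": 0},{"tx": 0,"ty": 0,"tz": 0.0015,"wx": 0,"wy": 0,"wz": 0},{"tx": 0,"ty": 0,"tz": 0.0015,"wx": 0,"wy": 0,"wz": 0},{"tx": 0,"ty": 0,"tz": 0.0015,"wx": 0,"wy": 0,"wz": 0},{"tx": 0,"ty": 0,"tz": 0.0015,"wx": 0,"wy": 0,"wz": 0},{"tx": 0,"ty": 0,"tz": 0.001,"wx": 0,"wy": 0,"wz": 0},{"tx": 0,"ty": 0,"tz": 0,"wx": 0,"wy": 0,"wz": 0}]'

```text
time_s: 29.67
eef_pos: [439.9, -215.9, 48.3]
orientation: [-2.513, -1.884, 0.0]
contact_force: [-0.4, -0.4, -0.6]
finger_gap: 0.094
grip_force: 50.1
```

step_arm --increments '[{"tx": 0,"ty": 0,"tz": 0.0006,"wx": 0,"wy": 0,"wz": 0},{"tx": 0,"ty": 0,"tz": 0.0006,"wx": 0,"wy": 0,"wz": 0},{"tx": 0,"ty": 0,"tz": 0.0006,"wx": 0,"wy": 0,"wz": 0},{"tx": 0,"ty": 0,"tz": 0,"wx": 0,"wy": 0,"wz": 0},{"tx": 0,"ty": 0,"tz": 0,"wx": 0,"wy": 0,"wz": 0}]'

```text
time_s: 30.08
eef_pos: [440.1, -216.0, 46.8]
orientation: [-2.514, -1.885, -0.0]
contact_force: [0.4, 0.2, -0.6]
finger_gap: 0.096
grip_force: 50.2
```

step_arm --increments '[{"tx": 0,"ty": 0,"tz": 0.0004,"wx": 0,"wy": 0,"wz": 0},{"tx": 0,"ty": 0,"tz": 0,"wx": 0,"wy": 0,"wz": 0},{"tx": 0,"ty": 0,"tz": 0,"wx": 0,"wy": 0,"wz": 0}]'

```text
time_s: 30.33
eef_pos: [440.2, -216.0, 46.6]
orientation: [2.513, 1.884, 0.0]
contact_force: [-0.3, 0.9, 2.5]
finger_gap: 0.098
grip_force: 50.7
```

step_arm --grip -0.1 --increments '[{"tx": 0,"ty": 0,"tz": 0,"wx": 0,"wy": 0,"wz": 0},{"tx": 0,"ty": 0,"tz": 0,"wx": 0,"wy": 0,"wz": 0},{"tx": 0,"ty": 0,"tz": 0,"wx": 0,"wy": 0,"wz": 0},{"tx": 0,"ty": 0,"tz": 0,"wx": 0,"wy": 0,"wz": 0},{"tx": 0,"ty": 0,"tz": 0,"wx": 0,"wy": 0,"wz": 0},{"tx": 0,"ty": 0,"tz": 0,"wx": 0,"wy": 0,"wz": 0}]'

```text
time_s: 30.83
eef_pos: [440.1, -216.0, 46.3]
orientation: [-2.513, -1.884, -0.0]
contact_force: [0.7, -0.4, -0.1]
finger_gap: 0.449
grip_force: 0.0
```

step_arm --increments '[{"tx": 0,"ty": 0,"tz": -0.004,"wx": 0,"wy": 0,"wz": 0},{"tx": 0,"ty": 0,"tz": -0.008,"wx": 0,"wy": 0,"wz": 0},{"tx": 0,"ty": 0,"tz": -0.012,"wx": 0,"wy": 0,"wz": 0},{"tx": 0,"ty": 0,"tz": -0.018,"wx": 0,"wy": 0,"wz": 0},{"tx": 0,"ty": 0,"tz": -0.02,"wx": 0,"wy": 0,"wz": 0},{"tx": 0,"ty": 0,"tz": -0.02,"wx": 0,"wy": 0,"wz": 0},{"tx": 0.006,"ty": 0,"tz": -0.025,"wx": 0,"wy": 0,"wz": 0},{"tx": 0,"ty": 0,"tz": 0,"wx": 0,"wy": 0,"wz": 0},{"tx": 0,"ty": 0,"tz": 0,"wx": 0,"wy": 0,"wz": 0}]'

```text
time_s: 31.58
eef_pos: [442.6, -210.5, 155.2]
orientation: [2.51, 1.883, 0.003]
contact_force: [-0.4, 0.5, 0.0]
finger_gap: 0.454
grip_force: 0.0
```

Run:
```python
from look import *
o,c,im,d=look('w6')
t,_=manip.read_camera('top');ct=manip.get_calibration('top')
for ce,s in blobs('w',im,(0,150,60),(7,255,255),(173,150,60),(180,255,255),mina=60): print(ce,s,onplane(c,*ce,78).round(1))
a=cv2.resize(im[110:310,180:380],(500,500));b=cv2.resize(t[150:290,140:390],None,fx=1.1,fy=3)[:500]
save('crop6.png',cv2.resize(im[110:310,150:410],None,fx=3,fy=3))
```

```text
[ 442.6 -210.5  155.2] [2.51  1.883 0.003] [-0.47  0.25  1.87  0.    1.01 -0.18] 31.5833
[271.1, 217.3] [265, 192, 13, 51, 596] [ 440.8 -210.8   78. ]
```

View pics/crop6.png

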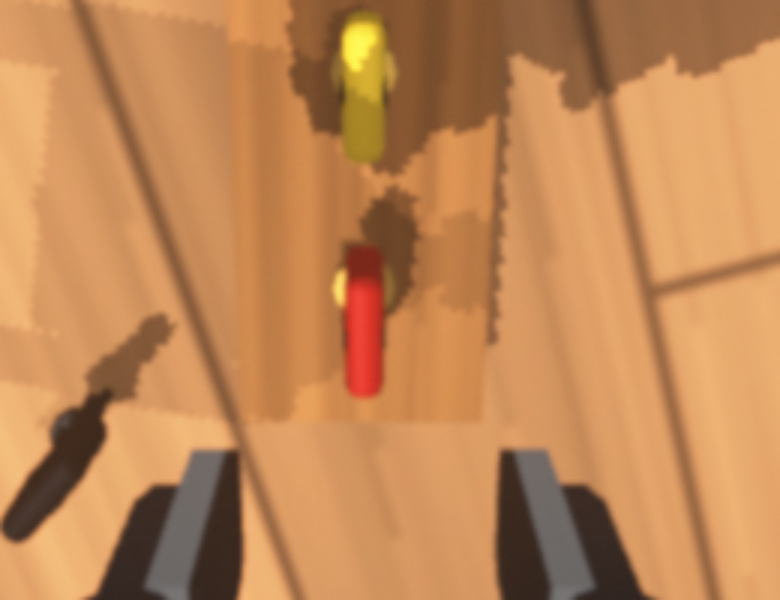

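The red key stands upright in its own slot at (364,320), with the shoulder on the stand top. The bow measures within 0.7 mm of where it started, and the yellow key at (364,85) and the black look-alike show no sign of being touched. The gripper is clear, so I'm handing in.

```bash
python3 -c "
from bench import manip
print(manip.close_job())"
```

```text
the job is handed in; nothing more can be done
None
```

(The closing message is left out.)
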